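Clamp, log and unload terminal blocks at the high-voltage test jig

TASK

Stand every terminal block from the cardboard carton upright in a nest of the test jig (any nest) and swing the toggle clamp arm down, over centre, so that it clamps them. With them clamped, aim the hand scanner squarely at the bar code on the sloping ticket stand, its reading line across the bars, hold it steady for two seconds about 80 mm off, and lay it back on the middle of its rubber mat, standing on its own feet; only then swing the clamp arm fully back and stand all the blocks upright on the floor of the grey plastic tray, leaving the mug, the tape and the meter where they are.

Things in the scene. Friction and masses are not known exactly. Their poses are not given: they have to be found in the camera images.
- block_a: First terminal block: a plain white block 56 long (its x) x 26 wide (its y) x 34 mm high, with two upright steel blades, 2 mm thick, 10 mm wide and 8 mm high, on its top 22.5 mm either side of the middle; 80 g, all blocks alike. Origin: centre of its underside; z up. It may be absent (None).
- block_b: Second terminal block: a plain white block 56 long (its x) x 26 wide (its y) x 34 mm high, with two upright steel blades, 2 mm thick, 10 mm wide and 8 mm high, on its top 22.5 mm either side of the middle; 80 g, all blocks alike. Origin: centre of its underside; z up. It may be absent (None).
- block_c: Third terminal block: a plain white block 56 long (its x) x 26 wide (its y) x 34 mm high, with two upright steel blades, 2 mm thick, 10 mm wide and 8 mm high, on its top 22.5 mm either side of the middle; 80 g, all blocks alike. Origin: centre of its underside; z up. It may be absent (None).
- jig: Fixed test jig: aluminium base plate 200 x 200 x 20 mm, origin at the centre of its underside, x towards the clamp's hinge, y along the row of three nests. Steel hinge cheeks at x 57 to 91 mm, within 24 mm of the middle in y, reach 95 mm high. The nests are framed by black ribs 5 mm high that leave a block 4 mm play on each side.
- nest0 (a point): Nest 0, at y = -58 mm of the jig: the point on the base plate (20 mm above the bench) where the centre of a block's underside belongs. Same axes as the jig; the block's length lies along the jig's x (either way round).
- nest1 (a point): Nest 1, in the middle of the jig: the point on the base plate (20 mm above the bench) where the centre of a block's underside belongs. Same axes as the jig; the block's length lies along the jig's x (either way round).
- nest2 (a point): Nest 2, at y = +58 mm of the jig: the point on the base plate (20 mm above the bench) where the centre of a block's underside belongs. Same axes as the jig; the block's length lies along the jig's x (either way round).
- clamp (a joint): Arm's angle about its hinge, along the jig's y at jig x = 70 mm, z = 80 mm. 0: arm level, its pressure bar (142 mm long in y, 90 mm from the hinge) on the seated blocks; -0.06: stop; grows as the handle swings up and back; 1.95: back stop. A weight roller tips it over centre at 0.9 rad and holds it at either end (2 N at the handle). Starts back, at rest within 1 s.
- clamp_handle (a point): Middle of the clamp's T handle: a round rubber bar, 16 mm thick, 130 mm long, parallel to the hinge and the jig's y, 165 mm from the hinge. The 22 mm wide, 10 mm thick arm meets it in the middle, so pinch it some 38 mm to one side. Shut, it is 80 mm above the bench at jig x = -95 mm. Held in the fingers it can turn as the arm swings. Axes turn with the arm; the jig's at 0.
- carton: Fixed shallow cardboard carton, 170 (x) x 210 (y) mm outside, floor 4 mm thick, walls 4 mm thick and 14 mm high, in which the blocks stand at the start. Origin: centre of its underside.
- tray: Fixed grey plastic tray for the tested blocks, empty at the start, 170 (x) x 210 (y) mm outside, floor 4 mm thick, walls 4 mm thick and 14 mm high. Origin: centre of its underside.
- scanner: Loose hand scanner, 220 g, 174 mm long, on its own feet. Origin: underside, below the grip point; x along the handle to the head, z up. Handle: 28 mm wide (y), 30 to 56 mm above the underside, x = -92 to 38 mm. Grey head: 60 mm wide, 58 mm high, x = 38 to 82 mm, down to the underside. A 22 mm heel at the handle's far end also reaches down.
- scanner_grip (a point): Place to hold the scanner: the middle of its handle, 43 mm above its underside, at x = 0; the centre of mass lies within 25 mm of it. Pinch across the 28 mm width.
- scanner_window (a point): Reading window: centre of the underside of the scanner's head, at x = 60 mm. It looks along the scanner's own -z; its reading line runs along the scanner's y.
- mat: Fixed black rubber mat, the scanner's place, 200 (x) x 120 (y) x 4 mm. Origin: centre of its underside.
- ticket: Fixed black ticket stand, base 110 x 100 mm, its face a 110 x 100 mm plate sloping up away from the robot at 30 degrees, top edge about 70 mm high, a paper ticket with a bar code on it. Origin: centre of its underside.
- label (a point): Centre of the bar code, about 43 mm above the bench. z: square out of the sloping face (up and back to the robot, 30 degrees from vertical); y: along the row of bars, which the reading line follows (either way round); x: up the slope. Reads with the window 50 to 110 mm off along z, best 80, within 15 mm sideways in x and y, square within 14 degrees, line within 20.
- mug: Blue mug, 80 mm across, 95 mm high: not part of the job. Origin: centre of its underside.
- tape: Yellow roll of tape lying flat, 100 mm across, 24 mm high: not part of the job. Origin: centre of its underside.
- meter: Yellow hand multimeter lying on its back, 85 x 160 x 36 mm: not part of the job. Origin: centre of its underside.
Mind the look-alikes: they are no part of the job. What is shaped like the block_a but blue or green is not meant.

How it is judged:
By the outcome, as a careful person would: the job done as asked, in the order asked, and still so for the second after the job is handed in, with the robot touching nothing.
Of block_a, block_b, block_c only 2 to 3 are there at a start; the rules pass over those that are not, and their reading is None.
At some moment in a run one of scanner may be knocked a few centimetres aside while the robot is not near it.
It also fails if it takes over 210 s, if anything falls off the work surface, if the arm or the gripper's body presses on something with over 40 N, if the wrist force passes 120 N, or if a joint passes its speed limit or range.

ROBOT

A 6-joint arm with a two-finger parallel gripper is mounted at the origin on the work surface. World frame = base frame: x ahead of the robot, y to its left, z up, the work surface at z = 0. Lengths are in mm, angles in rad, forces in N, time in s.
With the tool pointing down it reaches from about 350 to 775 mm from the base axis. Payload 7.3 kg.
Tool frame: the origin (TCP) lies between the finger pads; the fingertips stand 25 mm ahead of it and the grasp point (between the pads) lies 6 mm ahead of it; z points along the fingers, y is the direction in which the jaws open and shut (so a half turn about z gives the same grasp; the last joint's range is limited). The gripper opens to 92 mm and grips with 3 to 60 N. Pads are 19 mm wide; open, the fingers measure 130 mm over their backs; the gripper's body (75 mm by 190 mm) begins 47 mm behind the grasp point.
Start: joints at [-1.355, 0.342, 1.524, -0, 1.275, -0.146], TCP at [185.851, -491.021, 251.741] pointing down, gripper open.
Joint ranges: [-2.53, 2.53], [-0.77, 2.02], [0.04, 2.7], [-1, 4.14], [0.28, 2.66], [-3.11, 3.11]. Speed limits (rad/s): [2.57, 2.57, 3.14, 3.14, 3.14, 3.14].

INTERFACE

Orientations are given as [roll, pitch, yaw] about the fixed x, y, z axes, in that order (R = Rz(yaw) Ry(pitch) Rx(roll)).
In Python, from plant import get_obs, capture, calibration, close_job gives the robot as it stands. The module is installed in compiled form; this text tells all that it offers.
- The arm moves only by the shell command python3 -m jog 'ROWS'. ROWS is JSON, one flat list of numbers, 5 for each row, row after row: the closure, from 0 (fully open) to 1 (shut), then the shift along the tool's x, y, z in mm, then the turn about the tool's z in degrees. In form: [fingers, tx, ty, tz, yaw, fingers, tx, ty, tz, yaw, ...]. A call has 1 to 5 rows; each row shifts and turns the pose as measured when the row begins, along the tool's axes as they then stand; what a row does not reach is not made up. A row lasts 1/10 s, in which the tool goes at most 50 mm and 8.59 degrees, less where a joint would pass 70% of its speed; a pose out of reach is approached as far as the arm can. A call is refused whole if a number of a shift passes 50 or a number of a turn 8.59, either way. A call with a gripper value outside its range is refused whole. The fingers move at their own pace and stop on an object; the grip force is fixed at half the most. Time passes only in rows, so rows that do not move let the fingers close. It gives the time, the measured TCP pose, the force and the opening at its end, in the units of the state.
- get_obs(): the state, without advancing time (a new reading comes with each control period).
- capture(name): name is "side" or "top"; returns (picture, depth): 480x640x3 uint8, red, green, blue; 480x640 float32, mm along the optical axis (not along the pixel's ray), 0 where there is no reading.
- calibration(name): a dict with "fovy" (degrees; the focal length in pixels is half the picture's height over the tangent of half this angle, whatever the lens; pixels are square), "cx", "cy" (the principal point, pixels), "R" (3x3) and "t" (3): a world point X has camera coordinates R X + t. Camera axes: x right, y down, z forward; pixel columns grow to the right and rows downward; lengths in mm; the calibration is good to about 2 mm. A picture is of the moment at which its call begins. calibration takes no time and is no camera call.
- close_job(): hands the job in, once; it reports no verdict.
The state is a dict: "time": time; "joint_positions": joint angles; "dq": joint speeds; "tau": joint torques, N m; "tool_pos": TCP position; "tcp_rot": TCP orientation; "contact_force": force on the tool from outside, world axes, zero at the start; "moment": the same for the moment, N m; "grip_width": finger opening in mm.
Only numpy, scipy, OpenCV 4.12 (cv2) and the standard library are available. Lean on these libraries where they do the work, as an engineer would, in place of code of your own. Each camera call takes 0.05 s, during which the arm holds its last target.

## Working session

There is one attempt and no reset: what is moved stays moved. The work goes in short steps, Python scripts to look and compute and a shell command to move; the robot and the scene stay as the last step left them, time stands still between calls to the robot, and variables do not carry over. Pictures are saved under pics/ and viewed, and the job is handed in when it is done.

```bash
ls; mkdir -p pics; cat > h.py <<'E'
import numpy as np, cv2
from plant import get_obs, capture, calibration
from scipy.spatial.transform import Rotation as Ro
def cam(n):
    c=calibration(n); f=240/np.tan(np.radians(c['fovy'])/2)
    return f,c['cx'],c['cy'],np.array(c['R']),np.array(c['t'])
def proj(n,X):
    f,cx,cy,R,t=cam(n); p=np.atleast_2d(X)@R.T+t
    return np.c_[f*p[:,0]/p[:,2]+cx, f*p[:,1]/p[:,2]+cy]
def onplane(n,uv,z):
    f,cx,cy,R,t=cam(n); uv=np.atleast_2d(uv).astype(float)
    d=np.c_[(uv[:,0]-cx)/f,(uv[:,1]-cy)/f,np.ones(len(uv))]@R
    o=-R.T@t
    return o+d*((z-o[2])/d[:,2])[:,None]
def cloud(n,D):
    f,cx,cy,R,t=cam(n); v,u=np.mgrid[:480,:640]
    P=np.stack([(u-cx)/f*D,(v-cy)/f*D,D],-1)
    return (P-t)@R
def shot(n,name):
    im,D=capture(n); cv2.imwrite(f'pics/{name}.png',im[:,:,::-1]); np.save(f'pics/{name}.npy',D); return im,D
def st():
    o=get_obs(); print('t',round(o['time'],2),'tcp',np.round(o['tool_pos'],1),'rot',np.round(o['tcp_rot'],3),'F',np.round(o['contact_force'],1),'w',round(o['grip_width'],1),'q',np.round(o['joint_positions'],3))
E
python3 - <<'E'
from h import *
st()
for n in('top','side'):
    c=calibration(n);print(n,c); shot(n,n+'0'); print('cam pos',-np.array(c['R']).T@np.array(c['t']))
E
```

```text
pics
t 0.0 tcp [ 185.8 -490.6  251. ] rot [-3.14  -0.     0.362] F [ 0.7 -0.4  0.9] w 91.8 q [-1.355  0.343  1.525 -0.     1.275 -0.146]
top {'fovy': 52.348232602905725, 'cx': 324.62491876991726, 'cy': 248.90269032054232, 'R': array([[-2.47318503e-02, -9.99694074e-01, -3.07325998e-04],
       [-9.80262894e-01,  2.43114494e-02, -1.96197890e-01],
       [ 1.96145339e-01, -4.55107656e-03, -9.80564273e-01]]), 't': array([  74.51009674,  489.61224689, 1125.05608168])}
cam pos [ 261.11698391   67.70433517 1199.27358741]
side {'fovy': 43.59661002638707, 'cx': 315.1862324263959, 'cy': 240.71145693341936, 'R': array([[ 0.99255938, -0.12091672,  0.01431851],
       [-0.06089214, -0.59476201, -0.80159235],
       [ 0.10544202,  0.79475613, -0.59769949]]), 't': array([-495.745149 ,  144.0954755, 1383.2373044])}
cam pos [  354.97943797 -1073.57768542   949.3643932 ]
```

View pics/top0.png

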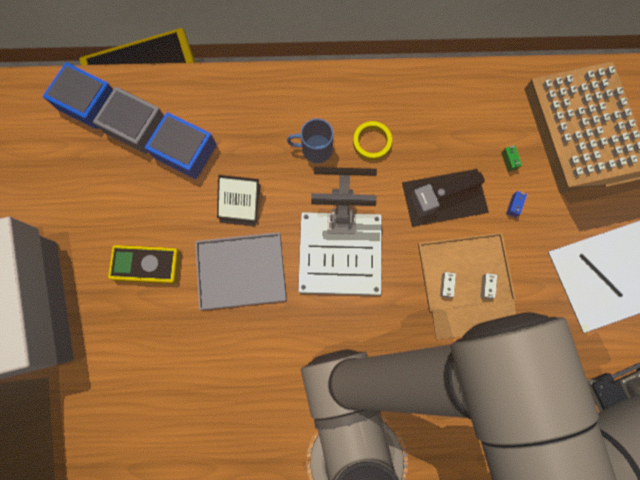

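View pics/side0.png

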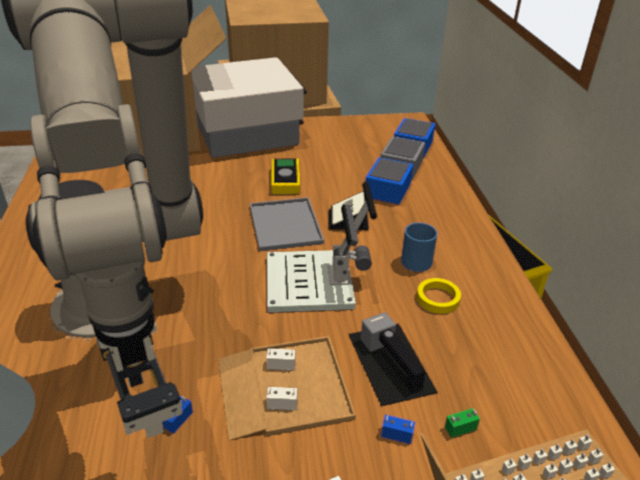

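```bash
python3 - <<'E'
from h import *
im=cv2.imread('pics/top0.png'); D=np.load('pics/top0.npy'); W=cloud('top',D); Ws=cloud('side',np.load('pics/side0.npy'))
ims=cv2.imread('pics/side0.png')
cv2.imwrite('pics/ctop.png',cv2.resize(im[130:340,180:520],None,fx=2.3,fy=2.3,interpolation=cv2.INTER_CUBIC))
cv2.imwrite('pics/cside.png',cv2.resize(ims[180:450,200:480],None,fx=2.2,fy=2.2,interpolation=cv2.INTER_CUBIC))
# heights of sample points
for nm,(u,v) in dict(bench=(360,330),bl1=(449,285),bl2=(489,285),jig=(340,280),mat=(445,220),head=(427,197),handle=(455,187),label=(238,199),tray=(240,270),carton=(470,260),hb=(345,172)).items():
    print(nm,np.round(W[v,u],1))
hsv=cv2.cvtColor(im,cv2.COLOR_BGR2HSV)
def rect(mask,n,z,roi):
    m=np.zeros_like(mask);u0,v0,u1,v1=roi;m[v0:v1,u0:u1]=mask[v0:v1,u0:u1]
    cs,_=cv2.findContours(m,cv2.RETR_EXTERNAL,cv2.CHAIN_APPROX_NONE)
    for c in cs:
        if cv2.contourArea(c)<60: continue
        P=onplane(n,c[:,0,:],z)[:,:2].astype(np.float32)
        r=cv2.minAreaRect(P); print(n,'px',c[:,0].mean(0).round(1),'ctr',np.round(r[0],1),'size',np.round(r[1],1),'ang',round(r[2],1))
white=((hsv[:,:,1]<60)&(hsv[:,:,2]>170)).astype(np.uint8)*255
print('blocks');rect(white,'top',38,(415,230,520,335))
print('jig');rect(white,'top',20,(290,205,390,300))
g=((hsv[:,:,1]<60)&(hsv[:,:,2]>80)).astype(np.uint8)*255
print('tray');rect(g,'top',14,(190,228,290,315))
hs=cv2.cvtColor(ims,cv2.COLOR_BGR2HSV)
ws=((hs[:,:,1]<60)&(hs[:,:,2]>150)).astype(np.uint8)*255
print('blocks side');rect(ws,'side',30,(225,335,350,430))
dark=(hsv[:,:,2]<45).astype(np.uint8)*255
print('mat');rect(dark,'top',4,(395,165,495,230))
print('label');
E
```

```text
bench [298.3 -18.3   4.4]
bl1 [ 397.8 -231.9   40.7]
bl2 [ 395.8 -328.3   37.7]
jig [418.9  26.8  20.6]
mat [ 567.1 -243.7    3.8]
head [ 609.9 -188.4   65.1]
handle [ 635.3 -259.7   59.5]
label [623.4 272.9  42.1]
tray [451.5 272.1   8.2]
carton [ 463.6 -299.     1.5]
hb [614.2  17.1 239.9]
blocks
top px [490.3 285.8] ctr [ 395.5 -331.2] size [25.2 55.2] ang 80.6
top px [448.7 284. ] ctr [ 400.5 -232.3] size [25.1 55.8] ang 80.2
jig
top px [367.9 219. ] ctr [570.4 -45.4] size [65.1 25.7] ang 88.6
top px [341.4 252.6] ctr [487.5  25.3] size [198.7 199. ] ang 87.1
tray
top px [239.8 271.2] ctr [449.9 271.3] size [170.5 210.7] ang 4.7
blocks side
side px [281.6 393.1] ctr [ 395.  -327.6] size [27.2 55.6] ang 80.3
side px [280.4 354. ] ctr [ 399.7 -228.1] size [27.3 55.8] ang 83.8
mat
label
```

```bash
python3 - <<'E'
from h import *
import numpy as np
W=cloud('top',np.load('pics/top0.npy'))
# jig height map & flat areas
for (u,v) in [(303,216),(375,290),(345,200),(343,225),(320,200),(370,200),(345,185),(330,172)]: print((u,v),np.round(W[v,u],1))
E
```

```text
(303, 216) [582.2 114.2  19.5]
(375, 290) [392.1 -56.9  23.6]
(345, 200) [572.6  16.  178.6]
(343, 225) [554.4  15.4  28.2]
(320, 200) [574.5  70.3 177. ]
(370, 200) [571.2 -38.4 178.9]
(345, 185) [599.9  15.9 198.9]
(330, 172) [614.9  48.1 240. ]
```

View pics/ctop.png

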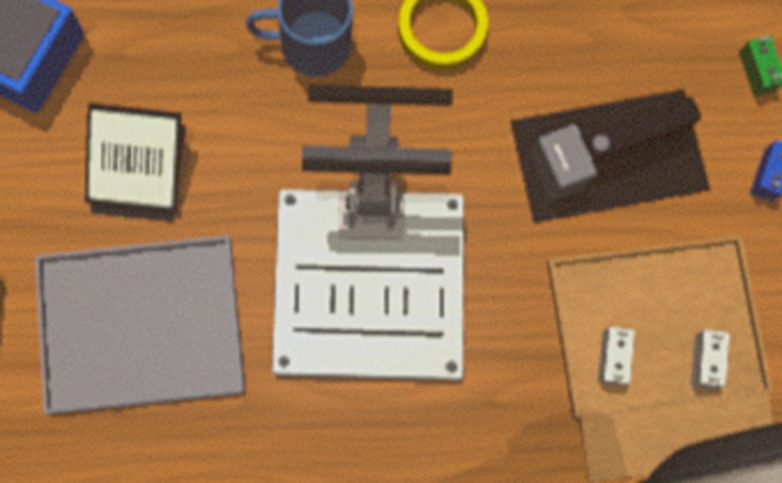

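View pics/cside.png

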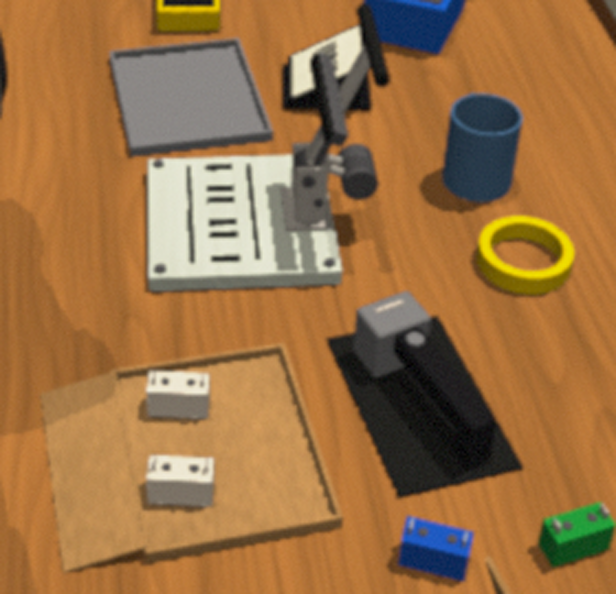

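```bash
cat > meas.py <<'E'
from h import *
def rects(mask,n,z,roi,amin=60):
    m=np.zeros_like(mask);u0,v0,u1,v1=roi;m[v0:v1,u0:u1]=mask[v0:v1,u0:u1]
    cs,_=cv2.findContours(m,cv2.RETR_EXTERNAL,cv2.CHAIN_APPROX_NONE); out=[]
    for c in cs:
        if cv2.contourArea(c)<amin: continue
        P=onplane(n,c[:,0,:],z)[:,:2].astype(np.float32)
        r=cv2.minAreaRect(P); out.append(r)
        print(n,'px',c[:,0].mean(0).round(1),'ctr',np.round(r[0],1),'size',np.round(r[1],1),'ang',round(r[2],1))
    return out
E
python3 - <<'E'
from meas import *
im=cv2.imread('pics/top0.png'); D=np.load('pics/top0.npy'); W=cloud('top',D)
hsv=cv2.cvtColor(im,cv2.COLOR_BGR2HSV)
dark=(hsv[:,:,2]<95).astype(np.uint8)*255
print('ribs'); rects(dark,'top',25,(303,240,380,282),6)
print('screws/dots'); rects(dark,'top',20,(298,205,385,222),3);rects(dark,'top',20,(298,284,385,297),3)
print('label bars'); 
paper=((hsv[:,:,1]<80)&(hsv[:,:,2]>150)).astype(np.uint8)*255
rects(paper,'top',43,(210,170,265,230))
m=np.zeros((480,640),bool); m[186:212,224:254]=1
P=W[m&(D>0)]; c=P.mean(0); n=np.linalg.svd(P-c)[2][2]; n*=np.sign(n[2]); print('label plane',c,n,np.degrees(np.arccos(n[2])), 'yaw of slope-up',np.degrees(np.arctan2(-n[1],-n[0])))
bars=((hsv[:,:,2]<110)).astype(np.uint8)*255
b=np.zeros_like(bars); b[187:212,222:253]=bars[187:212,222:253]
ys,xs=np.nonzero(b); print('bars px',xs.min(),xs.max(),ys.min(),ys.max(),xs.mean(),ys.mean())
print('bar pts',onplane('top',[[xs.mean(),ys.mean()]],43))
print('mat'); 
md=((hsv[:,:,2]<60)).astype(np.uint8)*255
rects(md,'top',4,(395,160,500,232))
ghead=((hsv[:,:,1]<60)&(hsv[:,:,2]>75)&(W[:,:,2]>45)).astype(np.uint8)*255
print('head');rects(ghead,'top',62,(400,165,500,230))
hz=((W[:,:,2]>48)&(D>0)).astype(np.uint8)*255
print('all scanner high');rects(hz,'top',60,(395,160,500,232))
E
```

```text
ribs
screws/dots
top px [342.7 212.5] ctr [587.5  15.2] size [35.3 43.9] ang 84.6
label bars
top px [236.8 198.4] ctr [625.  275.8] size [ 90.7 103.3] ang 86.9
label plane [623.69304121 271.15389578  45.00285437] [-0.49224844  0.07021376  0.86761829] 29.81696146678477 yaw of slope-up -8.117846178965614
bars px 230 244 195 203 235.0 199.11111111111111
bar pts [[623.03556363 280.12858144  43.        ]]
mat
top px [461.8 193.2] ctr [ 634.1 -287.7] size [ 46.8 141.6] ang 22.8
head
top px [426.1 197.6] ctr [ 609.6 -187.2] size [61.2 47.4] ang 20.8
all scanner high
top px [446.4 190. ] ctr [ 632.2 -245.9] size [ 61.8 176.5] ang 21.0
```

```bash
python3 - <<'E'
from h import *
im=cv2.imread('pics/top0.png')
a=cv2.resize(im[165:235,205:270],None,fx=7,fy=7,interpolation=cv2.INTER_CUBIC)
b=cv2.resize(im[165:230,395:493],None,fx=7,fy=7,interpolation=cv2.INTER_CUBIC)
c=np.zeros((490,455+690,3),np.uint8); c[:490,:455]=a; c[:455,455:455+686]=b
cv2.imwrite('pics/z1.png',cv2.resize(c,(800,int(800*490/1145))))
j=cv2.resize(im[205:300,293:390],None,fx=6,fy=6,interpolation=cv2.INTER_CUBIC); cv2.imwrite('pics/z2.png',j)
E
```

```text
(no output)
```

View pics/z1.png

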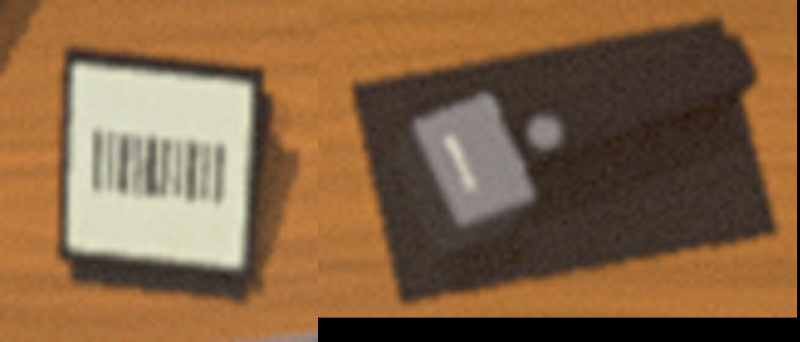

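View pics/z2.png

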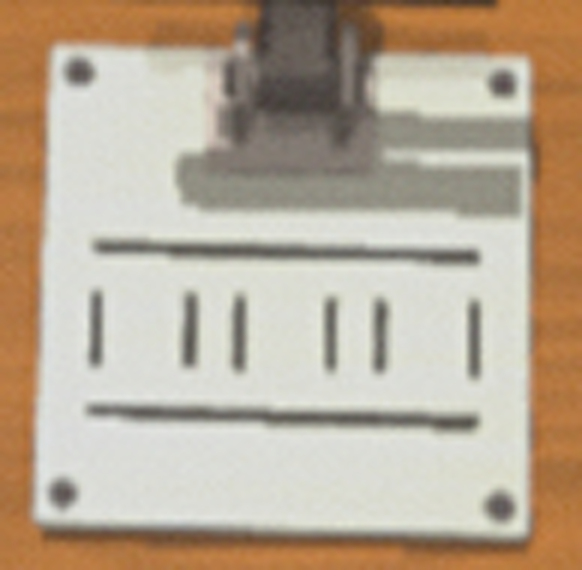

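```bash
python3 - <<'E'
from h import *
L=lambda p:np.array([[205+x/4.891,165+y/4.891] for x,y in p])
Rr=lambda p:np.array([[395+(x-317.9)/4.891,165+y/4.891] for x,y in p])
J=lambda p:np.array([[293+x/6,205+y/6] for x,y in p])
def edges(P):
    for i in range(len(P)):
        d=P[(i+1)%len(P)]-P[i]; print('   len',round(np.linalg.norm(d),1),'ang',round(np.degrees(np.arctan2(d[1],d[0])),1))
m=onplane('top',Rr([(354,85),(718,20),(775,232),(402,301)]),4); print('mat',m.mean(0)); edges(m)
s=onplane('top',J([(79,71),(502,83),(500,506),(63,492)]),20); print('screws',s.mean(0)); edges(s)
r=onplane('top',J([(95,246),(480,257),(478,422),(88,409)]),25); print('ribs',r.mean(0)); edges(r)
q=onplane('top',J([(96,329),(190,331),(239,332),(331,333),(381,335),(475,338)]),25); print(np.round(q,1))
print('nests',np.round((q[0::2]+q[1::2])/2,1))
d=q[-1]-q[0];print('y dir',np.degrees(np.arctan2(d[1],d[0])))
# label: intersect rays w/ plane slope 30 deg, iterating yaw
f,cx,cy,R,t=cam('top'); o=-R.T@t
pts=np.vstack([L([(70,61),(256,82),(245,270),(66,252)]),L([(95,131),(227,146),(222,202),(97,191)])])
for yaw in (-3,-5,-7,-8):
    a=np.radians(yaw); n=np.array([-.5*np.cos(a),-.5*np.sin(a),.866]); c=np.array([624,275,43.])
    dd=np.c_[(pts[:,0]-cx)/f,(pts[:,1]-cy)/f,np.ones(8)]@R
    X=o+dd*(((c-o)@n)/(dd@n))[:,None]
    ux=np.array([.866*np.cos(a),.866*np.sin(a),.5]); uy=np.array([-np.sin(a),np.cos(a),0])
    q2=np.c_[X@ux,X@uy]
    print(yaw,'paper',X[:4].mean(0).round(1),'bars',X[4:].mean(0).round(1)); edges(q2[:4]); edges(q2[4:])
E
```

```text
mat [ 626.51522548 -248.05745442    4.        ]
   len 196.5 ang -80.9
   len 118.0 ang -170.4
   len 198.0 ang 99.3
   len 118.5 ang 8.8
screws [487.02962755  23.02922572  20.        ]
   len 175.9 ang -93.1
   len 176.4 ang 177.1
   len 176.6 ang 86.7
   len 175.9 ang -3.1
ribs [466.17178652  24.15878578  25.        ]
   len 157.5 ang -93.1
   len 68.1 ang 176.8
   len 157.8 ang 86.7
   len 67.4 ang -3.5
[[469.7 101.1  25. ]
 [468.   62.8  25. ]
 [467.1  42.9  25. ]
 [465.7   5.5  25. ]
 [464.4 -14.8  25. ]
 [462.2 -52.9  25. ]]
nests [[468.9  82.   25. ]
 [466.4  24.2  25. ]
 [463.3 -33.9  25. ]]
y dir -92.80116493982564
-3 paper [622.8 273.9  42.3] bars [622.7 273.4  42.3]
   len 92.8 ang -95.0
   len 97.5 ang 175.5
   len 91.6 ang 85.6
   len 98.5 ang -3.8
   len 66.5 ang -95.1
   len 29.1 ang 173.6
   len 63.4 ang 86.4
   len 30.9 ang -0.5
-5 paper [622.7 274.   42.3] bars [622.7 273.4  42.3]
   len 93.1 ang -93.1
   len 97.4 ang 177.2
   len 91.9 ang 87.6
   len 98.6 ang -2.1
   len 66.7 ang -93.1
   len 29.1 ang 175.3
   len 63.6 ang 88.4
   len 30.9 ang 1.2
-7 paper [622.7 274.   42.4] bars [622.7 273.4  42.3]
   len 93.4 ang -91.1
   len 97.4 ang 179.0
   len 92.2 ang 89.7
   len 98.7 ang -0.3
   len 66.9 ang -91.1
   len 29.1 ang 177.1
   len 63.8 ang 90.4
   len 30.9 ang 2.9
-8 paper [622.7 274.   42.4] bars [622.7 273.4  42.4]
   len 93.6 ang -90.1
   len 97.4 ang 179.8
   len 92.4 ang 90.7
   len 98.7 ang 0.5
   len 67.0 ang -90.2
   len 29.1 ang 177.9
   len 63.9 ang 91.4
   len 30.9 ang 3.8
```

```bash
python3 - <<'E'
from h import *
im=cv2.imread('pics/side0.png')
a=np.radians(-3.05);R2=np.array([[np.cos(a),-np.sin(a)],[np.sin(a),np.cos(a)]])
jc=np.array([487.2,24.])
pts=[]
for x,y,z in [(88,88,20),(-88,88,20),(-88,-88,20),(88,-88,20)]: pts.append([*(jc+R2@[x,y]),z])
for x,y in [(-20,-58),(-20,0),(-20,58)]: pts.append([*(jc+R2@[x,y]),20])
def blk(c,yaw,z):
    b=np.radians(yaw);Rb=np.array([[np.cos(b),-np.sin(b)],[np.sin(b),np.cos(b)]])
    for sx,sy in [(28,13),(28,-13),(-28,-13),(-28,13)]: pts.append([*(np.array(c)+Rb@[sx,sy]),z])
blk((400.5,-232.3),-9.6,38);blk((395.5,-331.2),-9.6,38)
pts.append([618,17,233])
big=cv2.resize(im[170:440,210:400],None,fx=3,fy=3,interpolation=cv2.INTER_CUBIC)
for u,v in proj('side',np.array(pts,float)):
    cv2.circle(big,(int((u-210)*3+1),int((v-170)*3+1)),2,(0,0,255),-1)
cv2.imwrite('pics/ov.png',big[:600]);cv2.imwrite('pics/ov2.png',big[400:])
E
```

```text
(no output)
```

View pics/ov.png

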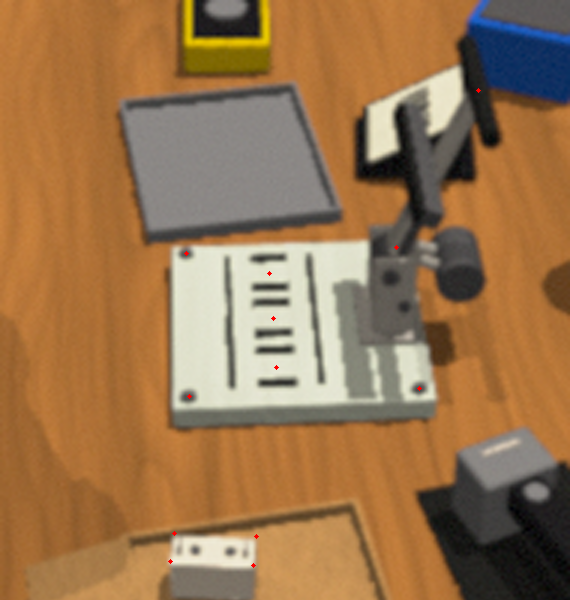

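View pics/ov2.png

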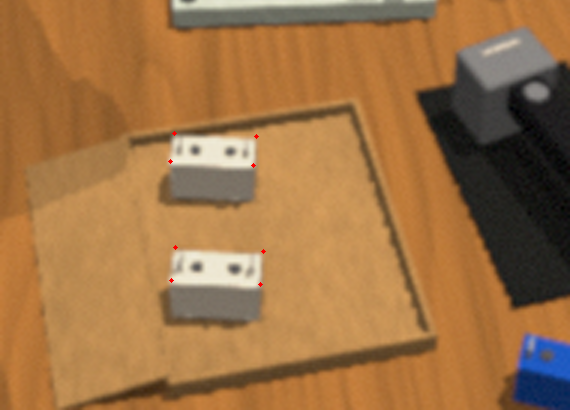

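```bash
cat > go.py <<'E'
import sys
from h import *
# python3 go.py x y z yawdeg  -> turn and tool shift (after turn)
x,y,z,yaw=map(float,sys.argv[1:5])
o=get_obs(); p=np.array(o['tool_pos']); Rm=Ro.from_euler('xyz',o['tcp_rot']).as_matrix()
cy=np.degrees(np.arctan2(Rm[1,0],Rm[0,0])); turn=-((yaw-cy+180)%360-180)
R2=Rm@Ro.from_euler('z',turn,degrees=True).as_matrix()
d=np.array([x,y,z])-p
print('yaw',round(cy,1),'turn',round(turn,1),'| shift before turn',np.round(Rm.T@d,1),'| after turn',np.round(R2.T@d,1)); st()
E
python3 go.py 400 -232 150 -9.6; time python3 -m jog '[0,0,0,0,8, 0,0,0,0,8, 0,0,0,0,8, 0,0,0,0,6]'; python3 go.py 400 -232 150 -9.6
```

```text
yaw 20.7 turn 30.3 | shift before turn [ 291.9 -166.   101.4] | after turn [ 168.1 -290.7  101.4]
t 0.1 tcp [ 185.8 -490.7  251.1] rot [-3.14  -0.     0.362] F [-0.2 -0.7  0.9] w 92.0 q [-1.355  0.343  1.525 -0.     1.275 -0.146]
time: 0.5
tool_pos: [185.6, -489.7, 249.3]
tcp_rot: [-3.136, 0.002, -0.18]
contact_force: [0.0, 0.0, -0.5]
grip_width: 91.9
yaw -10.3 turn -0.7 | shift before turn [ 164.9 -291.5  100.5] | after turn [ 168.7 -289.3  100.5]
t 0.5 tcp [ 185.6 -489.7  249.3] rot [-3.136e+00  2.000e-03 -1.800e-01] F [ 0.   0.  -0.5] w 91.9 q [-1.355  0.345  1.527 -0.     1.275  0.396]
real	0m1.196s
user	0m1.339s
sys	0m0.053s
```

```bash
python3 -m jog '[0,24,-42,12,0, 0,24,-42,12,0, 0,24,-42,12,0, 0,24,-42,12,0, 0,24,-42,12,0]' >/dev/null; python3 go.py 400.5 -232 130 -9.6
```

```text
yaw -11.2 turn -1.6 | shift before turn [ 43.8 -84.8  58.2] | after turn [ 46.2 -83.6  58.2]
t 1.0 tcp [ 341.1 -306.8  188.1] rot [-3.14e+00  2.00e-03 -1.96e-01] F [ 1.2 -0.2  0.1] w 91.7 q [-0.9    0.291  1.793  0.     1.061  0.866]
```

```bash
python3 -m jog '[0,22,-42,25,-1, 0,22,-42,25,0, 0,0,0,0,0]' >/dev/null; python3 go.py 400.5 -232 80 -9.6
```

```text
yaw -9.9 turn -0.3 | shift before turn [ 3.4 -0.4 60. ] | after turn [ 3.5 -0.3 60. ]
t 1.3 tcp [ 397.2 -232.   140. ] rot [-3.137  0.004 -0.172] F [-0.6 -0.7 -0.2] w 92.1 q [-0.697  0.359  1.85   0.002  0.937  1.045]
```

```bash
python3 -m jog '[0,3,0,40,0, 0,0,0,30,0, 0,0,0,15,0, 0,0,0,10,0, 0,0,0,0,0]' >/dev/null; python3 go.py 400.5 -232 37 -9.6; python3 -c "
from h import *
shot('side','s1')
im=cv2.imread('pics/s1.png');cv2.imwrite('pics/s1z.png',cv2.resize(im[280:460,180:380],None,fx=3,fy=3))"
```

```text
yaw -9.6 turn -0.0 | shift before turn [-0.8 -0.9  5.5] | after turn [-0.8 -0.9  5.5]
t 1.8 tcp [ 401.2 -233.1   42.5] rot [-3.139e+00  2.000e-03 -1.680e-01] F [ 0.1 -0.2  0.6] w 91.7 q [-0.692  0.529  1.932  0.002  0.683  1.045]
```

View pics/s1z.png

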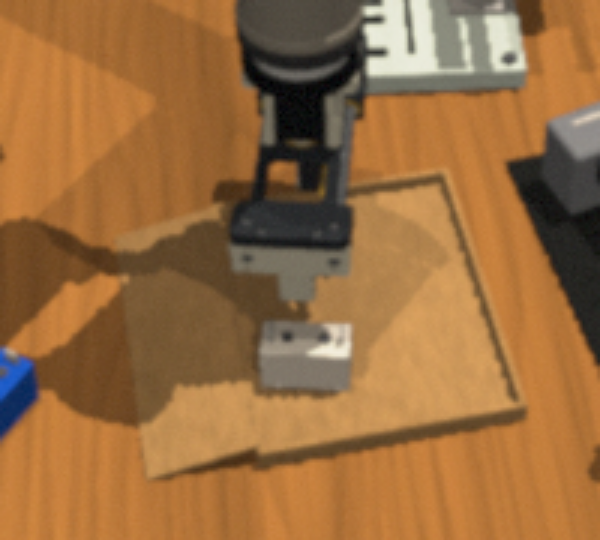

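Side view: the gripper straddles block A (hidden behind the near finger at ~(298,280) of the crop); block B at (305,355) is clear. Lower and close.

```bash
python3 -m jog '[0,0,-1,5,0, 0.5,0,0,0,0, 0.8,0,0,0,0, 1,0,0,0,0, 1,0,0,0,0]'; python3 -m jog '[1,0,0,0,0, 1,0,0,0,0, 1,0,0,0,0]'
```

```text
time: 2.35
tool_pos: [403.3, -234.4, 41.1]
tcp_rot: [3.139, -0.006, -0.169]
contact_force: [0.3, -0.5, 0.7]
grip_width: 64.4
time: 2.65
tool_pos: [403.4, -234.6, 41.4]
tcp_rot: [3.139, -0.006, -0.169]
contact_force: [0.1, 0.5, 0.2]
grip_width: 40.4
```

```bash
python3 -m jog '[1,-1,1,4,0, 1,0,0,0,0, 1,0,0,0,0, 1,0,0,0,0]'; python3 go.py 400.5 -232 37 -9.6
```

```text
time: 3.05
tool_pos: [402.1, -235.4, 36.9]
tcp_rot: [3.139, -0.006, -0.169]
contact_force: [0.1, -0.1, 2.6]
grip_width: 25.9
yaw -9.7 turn -0.1 | shift before turn [-2.2 -3.  -0.1] | after turn [-2.2 -3.  -0.1]
t 3.05 tcp [ 402.1 -235.4   36.9] rot [ 3.139 -0.006 -0.169] F [ 0.1 -0.1  2.6] w 25.9 q [-0.695  0.539  1.937  0.002  0.659  1.044]
```

```bash
python3 -m jog '[1,0,0,-20,0, 1,0,0,-40,0, 1,0,0,-40,0, 1,0,0,-10,0, 1,0,0,0,0]'; python3 go.py 469.4 82.1 130 -3
```

```text
time: 3.55
tool_pos: [400.5, -234.3, 149.4]
tcp_rot: [-3.141, -0.002, -0.169]
contact_force: [0.1, 0.1, -1.9]
grip_width: 25.7
yaw -9.7 turn -6.7 | shift before turn [  14.6 -323.5   19.5] | after turn [  52.2 -319.6   19.5]
t 3.55 tcp [ 400.5 -234.3  149.4] rot [-3.141e+00 -2.000e-03 -1.690e-01] F [ 0.1  0.1 -1.9] w 25.7 q [-6.950e-01  3.490e-01  1.833e+00  1.000e-03  9.580e-01  1.044e+00]
```

```bash
python3 -m jog '[1,0,0,0,-7, 1,8,-48,2,0, 1,8,-48,2,0, 1,8,-48,2,0, 1,8,-48,2,0]'>/dev/null; python3 -m jog '[1,8,-48,2,0, 1,8,-30,2,0, 1,0,0,0,0]' ; python3 go.py 469.4 82.1 130 -3
```

```text
time: 4.35
tool_pos: [459.3, 40.8, 129.5]
tcp_rot: [3.141, 0.006, -0.047]
contact_force: [0.1, -0.4, -0.3]
grip_width: 25.7
yaw -2.7 turn 0.3 | shift before turn [  8.2 -41.7  -0.5] | after turn [  8.  -41.8  -0.5]
t 4.35 tcp [459.3  40.8 129.5] rot [ 3.141  0.006 -0.047] F [ 0.1 -0.4 -0.3] w 25.7 q [-7.800e-02  3.770e-01  1.859e+00 -1.000e-03  9.110e-01  1.541e+00]
```

```bash
python3 -m jog '[1,8,-40,10,0, 1,0,-2,25,0, 1,0,0,20,0, 1,0,0,0,0]'>/dev/null; python3 go.py 469.4 82.1 53 -3;  python3 -c "
from h import *
shot('side','s2')
im=cv2.imread('pics/s2.png');cv2.imwrite('pics/s2z.png',cv2.resize(im[180:330,220:400],None,fx=4,fy=4,interpolation=2))
shot('top','t2')
im=cv2.imread('pics/t2.png');cv2.imwrite('pics/t2z.png',cv2.resize(im[180:320,270:420],None,fx=4,fy=4,interpolation=2))"
```

```text
yaw -2.5 turn 0.5 | shift before turn [ 2.1  1.3 16.6] | after turn [ 2.1  1.3 16.6]
t 4.75 tcp [467.5  83.5  69.6] rot [ 3.14   0.01  -0.044] F [-0.2  0.9 -0.9] w 26.0 q [ 1.600e-02  4.970e-01  1.876e+00 -1.000e-03  7.780e-01  1.632e+00]
```

View pics/s2z.png

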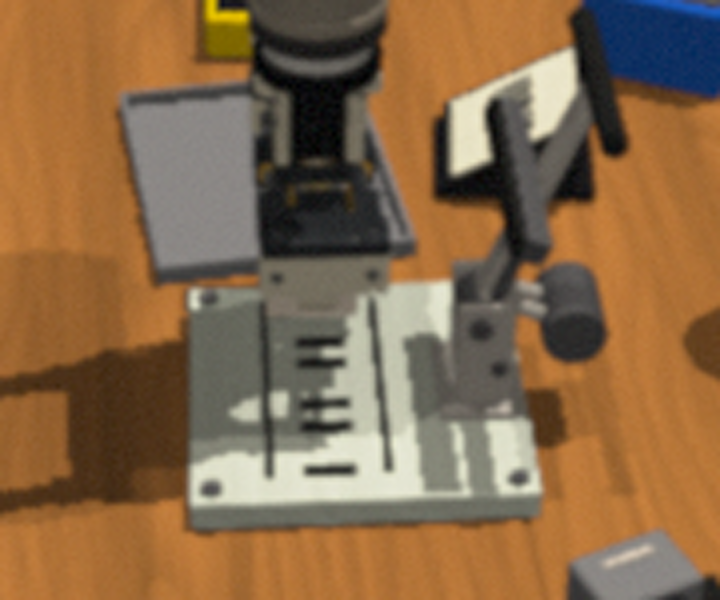

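View pics/t2z.png

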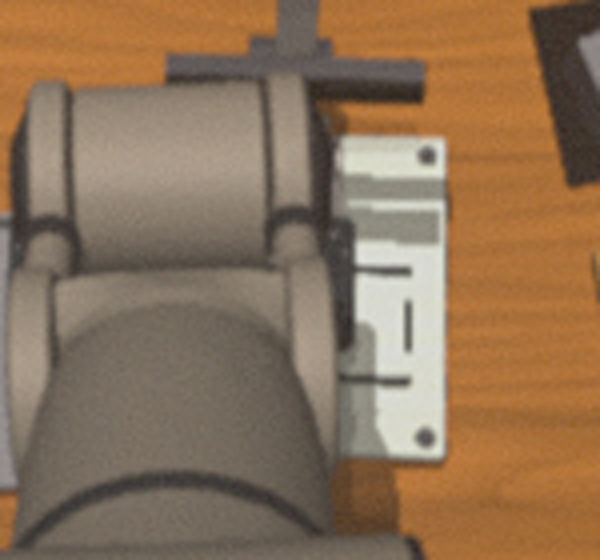

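```bash
python3 -m jog '[1,3,1,6,0.5, 1,0,0,4,0, 1,0,0,0,0]'; python3 go.py 471 82.1 53 -3
```

```text
time: 5.15
tool_pos: [473.6, 80.6, 63.0]
tcp_rot: [3.14, 0.002, -0.057]
contact_force: [0.8, -0.0, -1.1]
grip_width: 26.1
yaw -3.3 turn -0.3 | shift before turn [-2.6 -1.4 10. ] | after turn [-2.6 -1.4 10. ]
t 5.15 tcp [473.6  80.6  63. ] rot [ 3.14e+00  2.00e-03 -5.70e-02] F [ 0.8 -0.  -1.1] w 26.1 q [ 0.009  0.513  1.873 -0.002  0.759  1.638]
```

```bash
python3 -m jog '[1,-3,-1,0,0, 1,0,0,0,0]'; python3 go.py 471 82.1 53 -3
```

```text
time: 5.35
tool_pos: [470.8, 81.5, 63.5]
tcp_rot: [3.14, 0.001, -0.058]
contact_force: [0.4, -0.6, -1.1]
grip_width: 26.0
yaw -3.3 turn -0.3 | shift before turn [ 0.2 -0.6 10.5] | after turn [ 0.2 -0.6 10.5]
t 5.35 tcp [470.8  81.5  63.5] rot [ 3.14e+00  1.00e-03 -5.80e-02] F [ 0.4 -0.6 -1.1] w 26.0 q [ 0.011  0.508  1.88  -0.002  0.755  1.641]
```

```bash
python3 -m jog '[1,0,0,5,0, 1,0,0,3,0, 1,0,0,0,0]'; python3 go.py 471 82.1 53 -3
```

```text
time: 5.65
tool_pos: [470.9, 81.6, 55.4]
tcp_rot: [3.141, 0.0, -0.057]
contact_force: [0.7, -0.2, -0.3]
grip_width: 25.7
yaw -3.3 turn -0.3 | shift before turn [ 0.1 -0.6  2.4] | after turn [ 0.1 -0.6  2.4]
t 5.65 tcp [470.9  81.6  55.4] rot [ 3.141  0.    -0.057] F [ 0.7 -0.2 -0.3] w 25.7 q [ 0.012  0.522  1.887 -0.002  0.733  1.641]
```

```bash
python3 -m jog '[1,0,0,2,0, 1,0,0,0.5,0, 1,0,0,0,0]'; python3 go.py 471 82.1 53 -3
```

```text
time: 5.95
tool_pos: [470.9, 81.6, 53.1]
tcp_rot: [3.14, -0.0, -0.057]
contact_force: [0.2, -0.8, -0.1]
grip_width: 25.9
yaw -3.3 turn -0.3 | shift before turn [ 0.  -0.5  0.1] | after turn [ 0.  -0.5  0.1]
t 5.95 tcp [470.9  81.6  53.1] rot [ 3.14  -0.    -0.057] F [ 0.2 -0.8 -0.1] w 25.9 q [ 0.012  0.526  1.888 -0.002  0.727  1.641]
```

```bash
python3 -m jog '[1,0,0,1.5,0, 1,0,0,0,0]'
```

```text
time: 6.15
tool_pos: [471.1, 81.6, 53.4]
tcp_rot: [3.14, -0.001, -0.057]
contact_force: [0.4, 0.7, -1.3]
grip_width: 25.5
```

```bash
python3 -m jog '[1,0,0,1.5,0, 0.5,0,0,0,0, 0.4,0,0,0,0, 0.4,0,0,0,0, 0.4,0,0,0,0]'; python3 -m jog '[0.3,0,0,-5,0, 0.3,0,0,-30,0, 0.2,0,0,-30,0, 0.1,0,0,-20,0, 0,0,0,0,0]'; python3 -c "
from h import *
shot('side','s3')
im=cv2.imread('pics/s3.png');cv2.imwrite('pics/s3z.png',cv2.resize(im[180:330,220:400],None,fx=4,fy=4,interpolation=2))"; python3 go.py 395.5 -331 130 -9.5
```

```text
time: 6.65
tool_pos: [471.6, 81.7, 52.7]
tcp_rot: [3.14, -0.003, -0.057]
contact_force: [-0.2, -0.1, 0.4]
grip_width: 52.0
time: 7.15
tool_pos: [470.8, 81.7, 140.3]
tcp_rot: [3.14, 0.001, -0.057]
contact_force: [-0.2, -0.5, 0.3]
grip_width: 83.9
yaw -3.3 turn 6.2 | shift before turn [-51.  416.3   9.8] | after turn [ -5.5 419.3   9.8]
t 7.2 tcp [470.1  81.7 139. ] rot [ 3.14e+00  3.00e-03 -5.70e-02] F [ 0.3 -0.5  0.4] w 87.5 q [ 0.012  0.387  1.808 -0.002  0.949  1.641]
```

View pics/s3z.png

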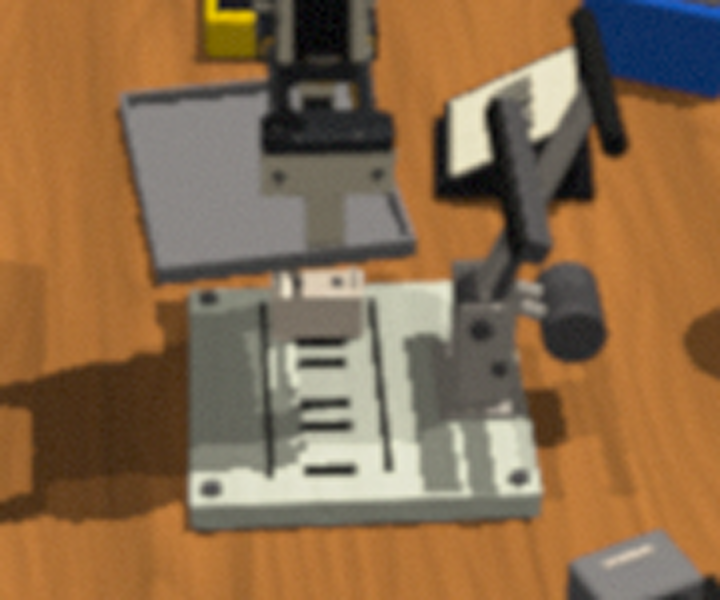

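```bash
python3 -m jog '[0,0,0,0,6, 0,0,48,0,0, 0,0,48,0,0, 0,0,48,0,0, 0,0,48,0,0]'>/dev/null; python3 -m jog '[0,0,48,0,0, 0,0,48,0,0, 0,0,48,0,0, 0,0,30,0,0, 0,0,0,0,0]' >/dev/null; python3 go.py 396 -332 37 -9.5
```

```text
yaw -9.2 turn 0.3 | shift before turn [ 0.7 43.4 91.1] | after turn [ 0.9 43.4 91.1]
t 8.2 tcp [ 403.6 -289.6  128.2] rot [-3.138  0.015 -0.161] F [0.6 0.8 0.6] w 92.0 q [-0.773  0.438  1.758 -0.008  0.96   0.963]
```

```bash
python3 -m jog '[0,1,42,10,0.5, 0,0,0,40,0, 0,0,0,25,0, 0,0,0,5,0, 0,0,0,0,0]' >/dev/null; python3 go.py 396 -332.5 37 -9.5
```

```text
yaw -9.8 turn -0.3 | shift before turn [1.7 3.8 4.6] | after turn [1.7 3.8 4.6]
t 8.7 tcp [ 395.  -328.5   41.7] rot [-3.133  0.02  -0.172] F [-1.  -0.7  0.3] w 91.6 q [-0.84   0.599  1.778 -0.008  0.786  0.909]
```

```bash
python3 -m jog '[0.3,1,3,4,0, 0.6,0,0,0,0, 1,0,0,0,0, 1,0,0,0,0, 1,0,0,0,0]' ; python3 -m jog '[1,0,0,0,0, 1,0,0,0,0, 1,0,0,0,0, 1,0,0,0,0]'; python3 go.py 396 -332.5 37 -9.5
```

```text
time: 9.2
tool_pos: [397.5, -331.6, 40.8]
tcp_rot: [-3.136, 0.016, -0.169]
contact_force: [-0.5, -0.5, 0.5]
grip_width: 56.0
time: 9.6
tool_pos: [397.8, -331.9, 41.6]
tcp_rot: [-3.137, 0.015, -0.169]
contact_force: [0.4, -0.5, -0.8]
grip_width: 26.1
yaw -9.7 turn -0.2 | shift before turn [-1.6  0.9  4.6] | after turn [-1.6  0.9  4.6]
t 9.6 tcp [ 397.8 -331.9   41.6] rot [-3.137  0.015 -0.169] F [ 0.4 -0.5 -0.8] w 26.1 q [-0.84   0.602  1.772 -0.008  0.782  0.906]
```

```bash
python3 -m jog '[0.6,0,0,0,0, 0.6,0,0,0,0, 0.6,-1.5,0,5,0, 0.6,0,0,0,0]' ; python3 -m jog '[1,0,0,1,0, 1,0,0,0,0, 1,0,0,0,0]'; python3 go.py 396 -332.5 37 -9.5
```

```text
time: 10.0
tool_pos: [396.0, -331.5, 36.1]
tcp_rot: [-3.137, 0.015, -0.169]
contact_force: [-0.6, -0.1, -1.0]
grip_width: 36.5
time: 10.3
tool_pos: [395.8, -331.4, 34.7]
tcp_rot: [-3.137, 0.016, -0.169]
contact_force: [-0.9, 1.0, 2.4]
grip_width: 25.9
yaw -9.7 turn -0.2 | shift before turn [ 0.3  1.  -2.3] | after turn [ 0.3  1.  -2.3]
t 10.3 tcp [ 395.8 -331.4   34.7] rot [-3.137  0.016 -0.169] F [-0.9  1.   2.4] w 25.9 q [-0.842  0.612  1.78  -0.009  0.765  0.904]
```

```bash
python3 -m jog '[1,0,0,-20,0, 1,0,0,-40,0, 1,0,0,-40,0, 1,0,0,0,-6.5]' >/dev/null; python3 go.py 463.5 -33.5 120 -3.1
```

```text
yaw -3.1 turn -0.0 | shift before turn [  50.8 -301.    18.7] | after turn [  50.9 -301.    18.7]
t 10.7 tcp [ 396.7 -331.5  136.5] rot [-3.131  0.018 -0.054] F [-0.1 -0.6 -2.2] w 26.0 q [-0.841  0.461  1.689 -0.007  1.012  0.788]
```

```bash
python3 -m jog '[1,8,-48,3,0, 1,8,-48,3,0, 1,8,-48,3,0, 1,8,-48,3,0, 1,8,-40,0,0]' >/dev/null; python3 go.py 463.5 -33.5 80 -3.1;python3 -m jog '[1,8,-40,0,0, 1,0,0,0,0]' >/dev/null; python3 go.py 463.5 -33.5 80 -3.1
```

```text
yaw -3.5 turn -0.4 | shift before turn [  9.4 -68.1  47.5] | after turn [  9.9 -68.   47.5]
t 11.2 tcp [ 450.5 -101.1  127.3] rot [-3.137  0.012 -0.061] F [ 0.4 -0.5 -0.9] w 25.9 q [-0.387  0.385  1.855  0.     0.915  1.244]
yaw -3.2 turn -0.1 | shift before turn [  1.5 -22.   47.6] | after turn [  1.6 -22.   47.6]
t 11.4 tcp [461.3 -55.7 127.5] rot [-3.136  0.012 -0.056] F [ 0.1  0.1 -1. ] w 25.4 q [-0.287  0.389  1.847  0.003  0.919  1.338]
```

```bash
python3 -m jog '[1,2,-22,0,0, 1,0,0,25,0, 1,0,0,25,0, 1,0,0,0,0]' >/dev/null; python3 go.py 463.5 -33.5 51 -3.1
```

```text
yaw -3.0 turn 0.1 | shift before turn [-1.1  0.5 26.3] | after turn [-1.1  0.5 26.3]
t 11.8 tcp [464.9 -33.1  77.3] rot [-3.138  0.009 -0.052] F [-0.5 -0.5 -0.6] w 26.0 q [-0.237  0.471  1.895  0.003  0.785  1.383]
```

```bash
python3 -m jog '[1,-1,0,15,0, 1,0,0,5,0, 1,0,0,0,0]' >/dev/null; python3 go.py 463.5 -33.5 51 -3.1
```

```text
yaw -3.1 turn 0.0 | shift before turn [-1.2 -1.5  7.6] | after turn [-1.2 -1.5  7.6]
t 12.1 tcp [464.6 -35.1  58.6] rot [-3.138  0.007 -0.053] F [ 0.2 -0.8 -1.6] w 25.7 q [-0.241  0.504  1.911  0.003  0.735  1.381]
```

```bash
python3 -m jog '[1,-1,-1.5,4,0, 1,0,0,2,0, 1,0,0,0.5,0]' ; python3 go.py 463.5 -33.5 51 -3.1
```

```text
time: 12.4
tool_pos: [465.0, -34.3, 53.9]
tcp_rot: [-3.139, 0.004, -0.054]
contact_force: [0.6, 0.8, -1.1]
grip_width: 25.6
yaw -3.1 turn -0.0 | shift before turn [-1.5 -0.8  2.9] | after turn [-1.5 -0.8  2.9]
t 12.4 tcp [465.  -34.3  53.9] rot [-3.139  0.004 -0.054] F [ 0.6  0.8 -1.1] w 25.6 q [-0.239  0.511  1.917  0.003  0.718  1.384]
```

```bash
python3 -m jog '[1,-1.5,0,2,0, 1,0,0,1,0, 1,0,0,0,0]' ; python3 go.py 463.5 -33.5 51 -3.1
```

```text
time: 12.7
tool_pos: [463.7, -34.3, 51.2]
tcp_rot: [-3.139, 0.003, -0.054]
contact_force: [0.2, -0.4, -2.0]
grip_width: 25.8
yaw -3.1 turn -0.0 | shift before turn [-0.2 -0.8  0.2] | after turn [-0.2 -0.8  0.2]
t 12.7 tcp [463.7 -34.3  51.2] rot [-3.139e+00  3.000e-03 -5.400e-02] F [ 0.2 -0.4 -2. ] w 25.8 q [-0.24   0.514  1.923  0.003  0.708  1.383]
```

Within a millimetre of seated; release and check.

```bash
python3 -m jog '[0.6,0,0,0,0, 0.5,0,0,0,0, 0.4,0,0,0,0, 0.4,0,0,-5,0, 0.4,0,0,-30,0]'; python3 -m jog '[0.4,0,0,-40,0, 0.4,0,0,-40,0, 0.4,0,0,-40,0, 0.4,-40,0,-40,0, 0.4,-40,0,-40,0]'; python3 -c "
from h import *
shot('side','s4')
im=cv2.imread('pics/s4.png');cv2.imwrite('pics/s4z.png',cv2.resize(im[180:450,220:440],None,fx=2.2,fy=2.2,interpolation=2))
shot('top','t4')
im=cv2.imread('pics/t4.png');cv2.imwrite('pics/t4z.png',cv2.resize(im[120:320,200:520],None,fx=2.4,fy=2.4,interpolation=2))"
```

```text
time: 13.2
tool_pos: [461.9, -33.9, 84.8]
tcp_rot: [-3.138, 0.009, -0.054]
contact_force: [0.9, 0.1, -0.4]
grip_width: 54.3
time: 13.7
tool_pos: [393.7, -30.9, 281.9]
tcp_rot: [-3.138, 0.01, -0.054]
contact_force: [-0.0, 0.2, 0.8]
grip_width: 54.6
```

View pics/s4z.png

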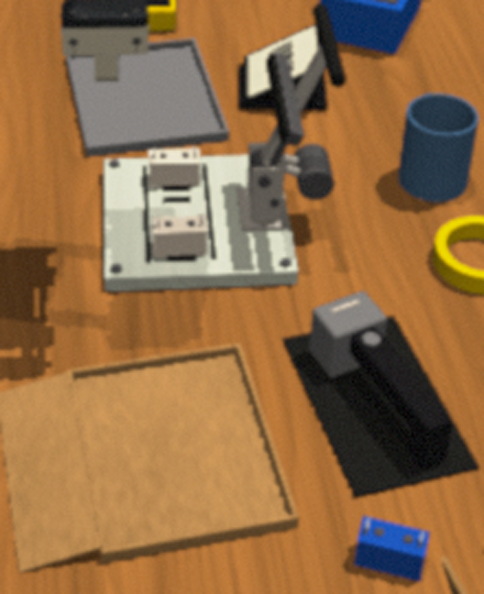

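View pics/t4z.png

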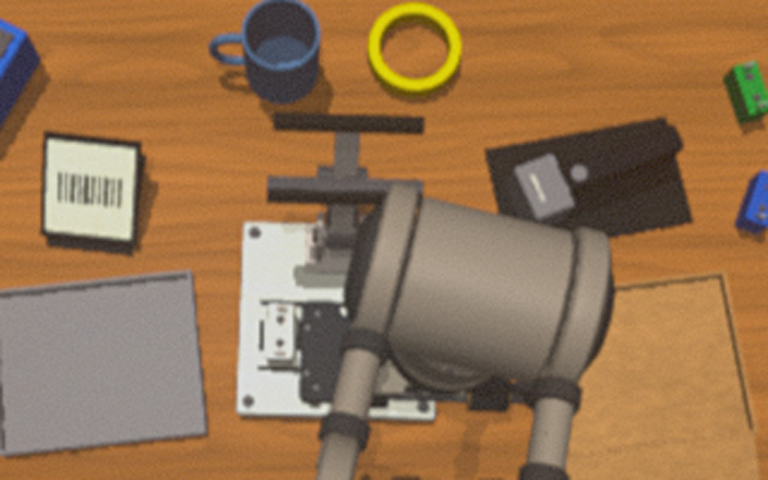

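```bash
python3 -m jog '[0.4,0,0,-10,-8.5, 0.4,0,0,-10,-8.5, 0.4,0,0,-10,-8.5, 0.4,0,0,0,-8.5, 0.4,0,0,0,-8.5]' >/dev/null;  python3 -m jog '[0.4,0,0,0,-8.5, 0.4,0,0,0,-8.5, 0.4,0,0,0,-8.5, 0.4,0,0,0,-8.5, 0.4,0,0,0,-8.5]' >/dev/null; python3 go.py 620 55 300 87
```

```text
yaw 83.1 turn -3.9 | shift before turn [112.3 215.1  17.6] | after turn [ 97.4 222.2  17.6]
t 14.8 tcp [393.  -30.6 317.2] rot [ 3.141e+00 -1.000e-03  1.450e+00] F [-0.3  0.5 -0. ] w 54.9 q [-0.274  0.045  1.719  0.002  1.377 -0.154]
```

```bash
python3 -m jog '[0.4,0,0,0,-4, 0.4,19,44,0,0, 0.4,19,44,0,0, 0.4,19,44,0,0, 0.4,19,44,0,0]' >/dev/null;  python3 -m jog '[0.4,10,20,10,0, 0.4,0,0,0,0]' >/dev/null; python3 go.py 620 55 260 87
```

```text
yaw 87.4 turn 0.4 | shift before turn [ 6.  20.9 43. ] | after turn [ 6.1 20.9 43. ]
t 15.5 tcp [598.9  49.9 303.1] rot [-3.139e+00 -1.000e-03  1.525e+00] F [-1.3 -0.3 -0.7] w 55.3 q [-4.500e-02  4.560e-01  1.206e+00  1.000e-03  1.482e+00  1.000e-03]
```

```bash
python3 -m jog '[0.4,6,20,20,0, 0.4,0,0,10,0, 0.4,0,0,0,0]' >/dev/null; python3 go.py 618.5 55 239 87; python3 -c "
from h import *
shot('side','s5')
im=cv2.imread('pics/s5.png');cv2.imwrite('pics/s5z.png',cv2.resize(im[130:330,260:420],None,fx=3,fy=3,interpolation=2))"
```

```text
yaw 87.4 turn 0.4 | shift before turn [-0.1 -0.1 32.1] | after turn [-0.1 -0.1 32.1]
t 15.8 tcp [618.8  55.1 271.1] rot [-3.136 -0.     1.526] F [ 0.3  0.2 -0.5] w 55.0 q [-0.035  0.514  1.198  0.     1.435  0.01 ]
```

View pics/s5z.png

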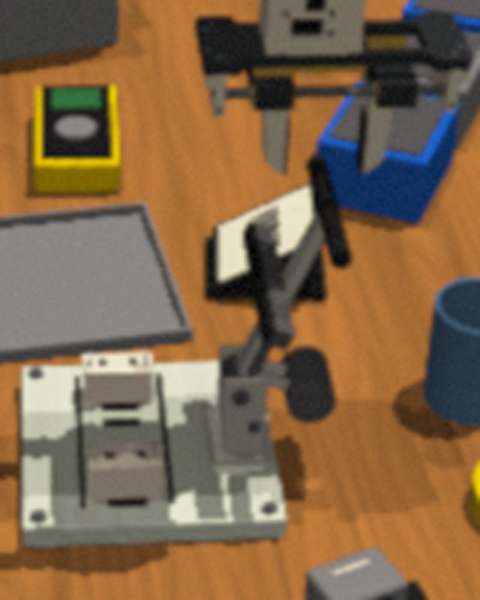

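```bash
python3 -m jog '[0.4,0,0,20,0, 0.4,0,0,10,0, 0.4,0,0,2,0, 0.8,0,0,0,0, 1,0,0,0,0]' ; python3 -m jog '[1,0,0,0,0, 1,0,0,0,0, 1,0,0,0,0, 1,0,0,0,0]'; python3 go.py 618.5 55 239 87
```

```text
time: 16.35
tool_pos: [617.9, 53.6, 245.0]
tcp_rot: [3.139, -0.0, 1.524]
contact_force: [0.8, 1.0, 0.4]
grip_width: 43.5
time: 16.75
tool_pos: [618.7, 53.5, 247.2]
tcp_rot: [3.135, -0.0, 1.524]
contact_force: [1.5, 0.2, -1.3]
grip_width: 15.0
yaw 87.3 turn 0.3 | shift before turn [ 1.5 -0.4  8.2] | after turn [ 1.4 -0.4  8.2]
t 16.75 tcp [618.7  53.5 247.2] rot [ 3.135 -0.     1.524] F [ 1.5  0.2 -1.3] w 15.0 q [-0.037  0.521  1.252  0.     1.362  0.01 ]
```

```bash
python3 -m jog '[0.7,0,0,0,0, 0.7,0,0,8,0, 0.7,0,0,1,0, 1,0,0,1,0, 1,0,0,0,0]' ; python3 -m jog '[1,0,0,0,0, 1,0,0,0,0]'; python3 go.py 618.5 55 239 87
```

```text
time: 17.25
tool_pos: [618.6, 53.6, 235.7]
tcp_rot: [3.136, -0.0, 1.524]
contact_force: [4.2, 0.8, 2.0]
grip_width: 15.8
time: 17.45
tool_pos: [619.1, 53.6, 235.7]
tcp_rot: [3.135, -0.0, 1.524]
contact_force: [1.7, 0.1, -2.2]
grip_width: 14.9
yaw 87.3 turn 0.3 | shift before turn [ 1.4 -0.6 -3.3] | after turn [ 1.4 -0.6 -3.3]
t 17.45 tcp [619.1  53.6 235.7] rot [ 3.135 -0.     1.524] F [ 1.7  0.1 -2.2] w 14.9 q [-0.037  0.529  1.27   0.     1.336  0.01 ]
```

```bash
cat > arc.py <<'E'
from h import *
import sys
o=get_obs(); p=np.array(o['tool_pos']); 
a=np.radians(-3.05);ux=np.array([np.cos(a),np.sin(a)]);uy=np.array([-np.sin(a),np.cos(a)])
d=p[:2]-[487.2,24.]; jx,jy=d@ux,d@uy
# effective handle centre = tcp + (1, +? , -3)
X=jx-70+float(sys.argv[2]) ; Z=p[2]-80+float(sys.argv[3])
th=np.arctan2(Z,-X); print('jig x,y',jx.round(1),jy.round(1),'th',th.round(3),'rad',np.hypot(X,Z).round(1),'F',np.round(o['contact_force'],1),'w',round(o['grip_width'],1),'rot',np.round(o['tcp_rot'],3))
t=th
for k in range(5):
    t2=t+float(sys.argv[1]); print('  th',t2.round(2),'dy(jig x)',round(-165*np.cos(t2)-(X if k==0 else -165*np.cos(t)),1),'dz tool',round(-(165*np.sin(t2)-(Z if k==0 else 165*np.sin(t))),1)); t=t2
E
python3 arc.py -0.1 0 -2.5
```

```text
jig x,y 130.1 36.6 th 1.945 rad 164.5 F [ 1.7  0.1 -2.2] w 14.9 rot [ 3.135 -0.     1.524]
  th 1.84 dy(jig x) -15.5 dz tool -5.7
  th 1.74 dy(jig x) -16.1 dz tool -3.7
  th 1.64 dy(jig x) -16.4 dz tool -2.0
  th 1.54 dy(jig x) -16.5 dz tool -0.4
  th 1.44 dy(jig x) -16.4 dz tool 1.3
```

```bash
python3 -m jog '[1,0,-15,-6,0, 1,0,-16,-4,0, 1,0,-16,-2,0]' ; python3 arc.py -0.1 0 -2.5
```

```text
time: 17.75
tool_pos: [575.8, 55.9, 248.1]
tcp_rot: [3.124, -0.001, 1.523]
contact_force: [4.7, -0.2, 0.5]
grip_width: 15.2
jig x,y 86.7 36.5 th 1.671 rad 166.5 F [ 4.7 -0.2  0.5] w 15.2 rot [ 3.124e+00 -1.000e-03  1.523e+00]
  th 1.57 dy(jig x) -16.6 dz tool 0.6
  th 1.47 dy(jig x) -16.5 dz tool 0.8
  th 1.37 dy(jig x) -16.3 dz tool 2.5
  th 1.27 dy(jig x) -16.0 dz tool 4.1
  th 1.17 dy(jig x) -15.5 dz tool 5.6
```

```bash
python3 -m jog '[1,0,-17,1,0, 1,0,-17,1,0, 1,0,-16,3,0, 1,0,-16,4,0]' ; python3 arc.py -0.1 0 -2.5
```

```text
time: 18.15
tool_pos: [515.1, 59.3, 243.7]
tcp_rot: [3.099, -0.003, 1.523]
contact_force: [4.4, -0.0, 1.8]
grip_width: 14.9
jig x,y 26.0 36.8 th 1.304 rad 167.1 F [ 4.4 -0.   1.8] w 14.9 rot [ 3.099e+00 -3.000e-03  1.523e+00]
  th 1.2 dy(jig x) -15.1 dz tool 7.1
  th 1.1 dy(jig x) -15.1 dz tool 6.7
  th 1.0 dy(jig x) -14.3 dz tool 8.1
  th 0.9 dy(jig x) -13.5 dz tool 9.5
  th 0.8 dy(jig x) -12.4 dz tool 10.8
```

```bash
python3 -m jog '[1,0,-15,7,0, 1,0,-15,7,0, 1,0,-14,8,0, 1,0,-13,9,0]' ; python3 arc.py -0.1 0 -2.5
```

```text
time: 18.55
tool_pos: [463.2, 62.2, 217.4]
tcp_rot: [3.076, -0.004, 1.523]
contact_force: [0.7, -0.4, 4.1]
grip_width: 15.1
jig x,y -26.0 36.9 th 0.952 rad 165.5 F [ 0.7 -0.4  4.1] w 15.1 rot [ 3.076 -0.004  1.523]
  th 0.85 dy(jig x) -12.6 dz tool 10.6
  th 0.75 dy(jig x) -11.9 dz tool 11.5
  th 0.65 dy(jig x) -10.7 dz tool 12.6
  th 0.55 dy(jig x) -9.3 dz tool 13.6
  th 0.45 dy(jig x) -7.9 dz tool 14.5
```

```bash
python3 -m jog '[1,0,-12,11,0, 1,0,-11,12,0, 1,0,-10,13,0, 1,0,-9,14,0]' ; python3 arc.py -0.1 0 -2.5
```

```text
time: 18.95
tool_pos: [419.4, 64.6, 168.1]
tcp_rot: [3.077, -0.003, 1.525]
contact_force: [-2.6, 0.2, 4.5]
grip_width: 15.3
jig x,y -69.9 36.9 th 0.549 rad 164.0 F [-2.6  0.2  4.5] w 15.3 rot [ 3.077e+00 -3.000e-03  1.525e+00]
  th 0.45 dy(jig x) -8.7 dz tool 14.0
  th 0.35 dy(jig x) -6.4 dz tool 15.2
  th 0.25 dy(jig x) -4.9 dz tool 15.8
  th 0.15 dy(jig x) -3.3 dz tool 16.2
  th 0.05 dy(jig x) -1.6 dz tool 16.4
```

```bash
python3 -m jog '[1,0,-8,14,0, 1,0,-6,15,0, 1,0,-5,15,0, 1,0,-4,12,0]' ; python3 arc.py -0.1 0 -2.5
```

```text
time: 19.35
tool_pos: [397.1, 65.8, 110.7]
tcp_rot: [3.076, -0.003, 1.526]
contact_force: [3.4, 0.4, 0.4]
grip_width: 15.2
jig x,y -92.2 37.0 th 0.172 rad 164.6 F [3.4 0.4 0.4] w 15.2 rot [ 3.076e+00 -3.000e-03  1.526e+00]
  th 0.07 dy(jig x) -2.4 dz tool 16.3
  th -0.03 dy(jig x) -0.4 dz tool 16.5
  th -0.13 dy(jig x) 1.3 dz tool 16.4
  th -0.23 dy(jig x) 2.9 dz tool 16.2
  th -0.33 dy(jig x) 4.5 dz tool 15.9
```

```bash
python3 -m jog '[1,0,-2,14,0, 1,0,-1,8,0, 1,0,0,5,0]' ; python3 arc.py -0.1 0 -2.5
```

```text
time: 19.65
tool_pos: [393.8, 66.1, 82.5]
tcp_rot: [3.079, -0.003, 1.526]
contact_force: [-3.7, -0.4, 0.4]
grip_width: 15.0
jig x,y -95.5 37.1 th -0.0 rad 165.5 F [-3.7 -0.4  0.4] w 15.0 rot [ 3.079e+00 -3.000e-03  1.526e+00]
  th -0.1 dy(jig x) 1.3 dz tool 16.5
  th -0.2 dy(jig x) 2.5 dz tool 16.3
  th -0.3 dy(jig x) 4.1 dz tool 16.0
  th -0.4 dy(jig x) 5.7 dz tool 15.5
  th -0.5 dy(jig x) 7.2 dz tool 14.9
```

```bash
python3 -m jog '[1,0,0,3,0, 1,0,0,2,0]' ; python3 arc.py -0.1 0 -2.5;  python3 -c "
from h import *
shot('side','s6')
im=cv2.imread('pics/s6.png');cv2.imwrite('pics/s6z.png',cv2.resize(im[150:350,220:420],None,fx=3,fy=3,interpolation=2))"
```

```text
time: 19.85
tool_pos: [393.7, 66.1, 77.1]
tcp_rot: [3.081, -0.003, 1.526]
contact_force: [-3.1, 0.9, -0.3]
grip_width: 14.8
jig x,y -95.6 37.1 th -0.032 rad 165.7 F [-3.1  0.9 -0.3] w 14.8 rot [ 3.081e+00 -3.000e-03  1.526e+00]
  th -0.13 dy(jig x) 2.0 dz tool 16.4
  th -0.23 dy(jig x) 3.0 dz tool 16.2
  th -0.33 dy(jig x) 4.6 dz tool 15.8
  th -0.43 dy(jig x) 6.2 dz tool 15.3
  th -0.53 dy(jig x) 7.7 dz tool 14.6
```

View pics/s6z.png

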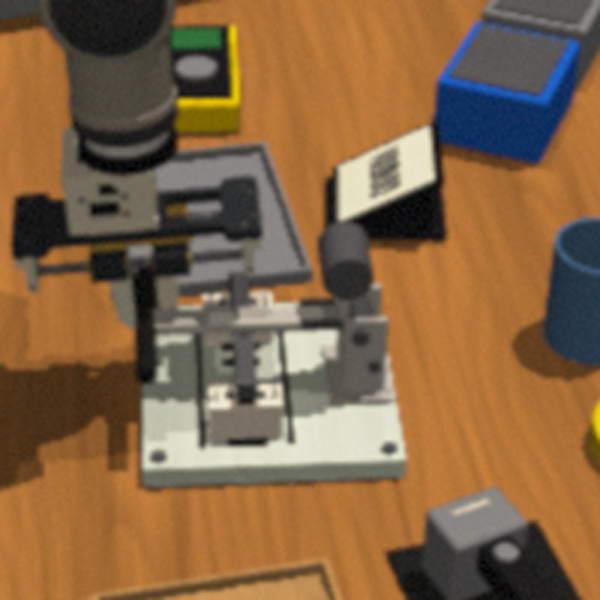

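```bash
python3 -m jog '[0.7,0,0,0,0, 0.5,0,0,0,0, 0.5,0,0,0,0, 0.5,0,0,-20,0, 0.5,0,0,-40,0]' ; python3 -m jog '[0.5,0,0,-40,0, 0.5,0,0,-40,0, 0.2,0,0,-40,0, 0,0,0,-20,0, 0,0,0,0,0]' ;  python3 -c "
from h import *
shot('side','s7')
im=cv2.imread('pics/s7.png');cv2.imwrite('pics/s7z.png',cv2.resize(im[150:450,220:440],None,fx=2,fy=2,interpolation=2))
shot('top','t7')
im=cv2.imread('pics/t7.png');cv2.imwrite('pics/t7z.png',cv2.resize(im[120:320,200:520],None,fx=2.4,fy=2.4,interpolation=2))"
```

```text
time: 20.4
tool_pos: [390.0, 65.9, 136.1]
tcp_rot: [3.085, -0.003, 1.526]
contact_force: [1.1, 0.4, 0.3]
grip_width: 45.2
time: 20.9
tool_pos: [383.3, 65.9, 287.6]
tcp_rot: [3.071, -0.003, 1.526]
contact_force: [-0.6, 1.0, -0.4]
grip_width: 65.3
```

View pics/s7z.png

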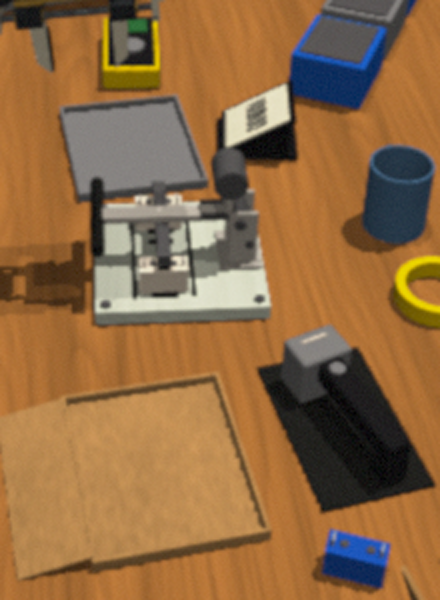

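View pics/t7z.png

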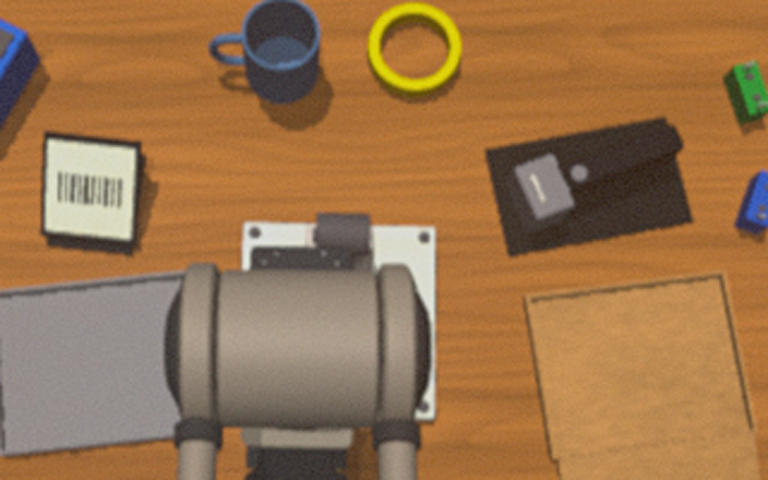

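```bash
python3 -m jog '[0,0,0,0,-8, 0,0,0,0,-8, 0,0,0,0,-8, 0,0,0,0,0]'; python3 go.py 631 -242 250 111
```

```text
time: 21.4
tool_pos: [379.7, 65.9, 278.4]
tcp_rot: [3.092, 0.02, 1.958]
contact_force: [0.0, -0.2, 0.1]
grip_width: 91.7
yaw 112.2 turn 1.2 | shift before turn [-379.4  114.4   41.8] | after turn [-376.9  122.4   41.8]
t 21.4 tcp [379.7  65.9 278.4] rot [3.092 0.02  1.958] F [ 0.  -0.2  0.1] w 91.7 q [-0.029  0.027  1.847  0.002  1.214 -0.418]
```

```bash
python3 -m jog '[0,-43,13,0,1, 0,-43,13,0,0, 0,-43,13,0,0, 0,-43,13,0,0, 0,-43,13,0,0]'|sed -n 3p; python3 -m jog '[0,-43,13,0,0, 0,-43,13,0,0, 0,-43,13,5,0, 0,-20,8,5,0, 0,0,0,0,0]'|sed -n 3p; python3 go.py 631 -242 150 111
```

```text
tcp_rot: [3.1, 0.01, 1.927]
tcp_rot: [3.109, -0.0, 1.901]
yaw 108.9 turn -2.1 | shift before turn [ -0.4  11.7 110. ] | after turn [ -0.8  11.7 110. ]
t 22.4 tcp [ 616.4 -246.6  259.6] rot [ 3.109 -0.     1.901] F [-0.6  0.   0.2] w 91.7 q [-0.507  0.588  1.102  0.025  1.429 -0.84 ]
```

```bash
python3 -m jog '[0,0,11,35,-2, 0,0,0,35,0, 0,0,0,20,0, 0,0,0,0,0]'|sed -n 3p; python3 go.py 631 -242 53 111; python3 -c "
from h import *
shot('side','s8')
im=cv2.imread('pics/s8.png');cv2.imwrite('pics/s8z.png',cv2.resize(im[220:420,300:480],None,fx=3,fy=3,interpolation=2))"
```

```text
tcp_rot: [3.113, -0.005, 1.925]
yaw 110.3 turn -0.7 | shift before turn [ -4.2  -0.7 109.9] | after turn [ -4.2  -0.7 109.9]
t 22.8 tcp [ 627.4 -239.4  162.9] rot [ 3.113 -0.005  1.925] F [0.5 0.2 0.1] w 91.9 q [-0.489  0.674  1.214  0.026  1.239 -0.852]
```

View pics/s8z.png

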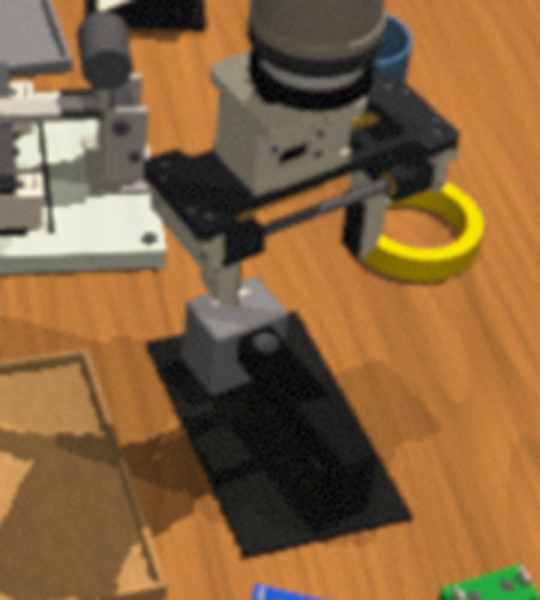

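```bash
python3 -m jog '[0,-4,0,40,-1, 0,0,0,35,0, 0,0,0,20,0, 0,0,0,0,0]'|sed -n 3p; python3 go.py 631 -242 53 111;
```

```text
tcp_rot: [3.104, 0.005, 1.939]
yaw 111.1 turn 0.1 | shift before turn [ 1.5 -4.4 21.8] | after turn [ 1.5 -4.4 21.8]
t 23.25 tcp [ 634.9 -242.    75. ] rot [3.104 0.005 1.939] F [0.1 0.8 0.4] w 91.8 q [-0.488  0.769  1.288  0.028  1.056 -0.87 ]
```

```bash
python3 -m jog '[0,1,-4,12,0, 0,0,0,8,0, 0,0,0,0,0]'|sed -n 3p; python3 go.py 631 -242 53 111;
```

```text
tcp_rot: [3.1, 0.011, 1.938]
yaw 111.1 turn 0.1 | shift before turn [ 1.8 -2.   5.7] | after turn [ 1.8 -2.   5.7]
t 23.55 tcp [ 633.3 -243.    58.8] rot [3.1   0.011 1.938] F [0.2 0.7 0.2] w 91.9 q [-0.49   0.783  1.311  0.029  1.012 -0.873]
```

```bash
python3 -m jog '[0.3,1,-2,6,0, 0.6,0,0,1,0, 0.6,0,0,0,0]'; python3 go.py 631 -242 53 111;
```

```text
time: 23.85
tool_pos: [632.2, -243.3, 53.5]
tcp_rot: [3.097, 0.013, 1.938]
contact_force: [-0.1, 0.2, 0.5]
grip_width: 72.6
yaw 111.0 turn 0.0 | shift before turn [ 1.6 -0.7  0.5] | after turn [ 1.6 -0.7  0.5]
t 23.85 tcp [ 632.2 -243.3   53.5] rot [3.097 0.013 1.938] F [-0.1  0.2  0.5] w 72.6 q [-0.491  0.786  1.321  0.03   0.995 -0.874]
```

```bash
python3 -m jog '[0.7,1.5,-0.5,0,0, 0.8,0,0,0,0, 1,0,0,0,0, 1,0,0,0,0, 1,0,0,0,0]'; python3 -m jog '[1,0,0,0,0, 1,0,0,0,0]'; python3 go.py 631 -242 53 111;
```

```text
time: 24.35
tool_pos: [631.5, -242.2, 54.3]
tcp_rot: [3.096, 0.014, 1.938]
contact_force: [-0.6, -0.6, -0.9]
grip_width: 32.2
time: 24.55
tool_pos: [631.1, -242.3, 54.4]
tcp_rot: [3.097, 0.014, 1.938]
contact_force: [0.7, -0.1, -0.4]
grip_width: 28.3
yaw 111.0 turn 0.0 | shift before turn [ 0.4 -0.1  1.4] | after turn [ 0.4 -0.1  1.4]
t 24.55 tcp [ 631.1 -242.3   54.4] rot [3.097 0.014 1.938] F [ 0.7 -0.1 -0.4] w 28.3 q [-0.491  0.783  1.326  0.029  0.993 -0.873]
```

```bash
python3 -m jog '[1,0,0,0,0, 1,0,0,-10,0, 1,0,0,-30,0, 1,0,0,-35,0, 1,0,0,-30,0]';  python3 -m jog '[1,0,0,-20,0, 1,0,0,0,0]'; python3 -c "
from h import *
st();print(np.round(get_obs()['moment'],2))
shot('side','s9')
im=cv2.imread('pics/s9.png');cv2.imwrite('pics/s9z.png',cv2.resize(im[160:400,300:500],None,fx=2.5,fy=2.5,interpolation=2))"
```

```text
time: 25.05
tool_pos: [623.4, -240.9, 156.9]
tcp_rot: [3.105, 0.004, 1.938]
contact_force: [0.8, 0.3, -1.8]
grip_width: 28.1
time: 25.25
tool_pos: [624.4, -241.9, 183.9]
tcp_rot: [3.099, 0.011, 1.938]
contact_force: [0.6, -0.7, -1.5]
grip_width: 28.1
t 25.25 tcp [ 624.4 -241.9  183.9] rot [3.099 0.011 1.938] F [ 0.6 -0.7 -1.5] w 28.1 q [-0.495  0.641  1.216  0.026  1.249 -0.87 ]
[-0.05 -0.09  0.03]
```

View pics/s9z.png

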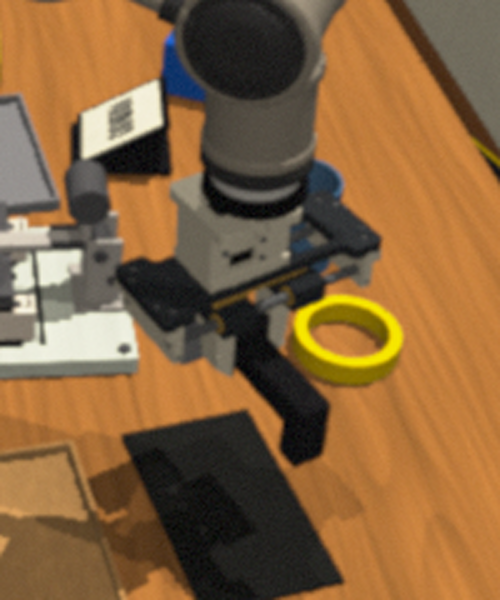

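```bash
python3 -m jog '[1,0,0,0,8, 1,0,0,0,8, 1,0,0,0,8, 1,0,0,0,0]'|sed -n 3p;python3 go.py 393 -82 165 87
```

```text
tcp_rot: [3.11, -0.013, 1.505]
yaw 86.2 turn -0.8 | shift before turn [ 142.6 -238.6    4.7] | after turn [ 145.8 -236.7    4.7]
t 25.7 tcp [ 621.5 -240.1  175.5] rot [ 3.11  -0.013  1.505] F [-0.5  0.1 -1.9] w 27.7 q [-0.495  0.649  1.226  0.027  1.243 -0.437]
```

```bash
python3 -m jog '[1,24,-39,0,-1, 1,24,-39,0,0, 1,24,-39,0,0, 1,24,-39,0,0, 1,24,-39,0,0]'|sed -n 3p; python3 -m jog '[1,24,-39,0,0, 1,0,0,0,0]'|sed -n 3p;python3 go.py 393 -82 160 87;python3 -c "
from h import *
shot('side','s10')
im=cv2.imread('pics/s10.png');cv2.imwrite('pics/s10z.png',cv2.resize(im[160:400,200:400],None,fx=2.5,fy=2.5,interpolation=2))
shot('top','t10')
im=cv2.imread('pics/t10.png');cv2.imwrite('pics/t10z.png',cv2.resize(im[150:330,260:460],None,fx=3,fy=3,interpolation=2))"
```

```text
tcp_rot: [3.117, -0.015, 1.542]
tcp_rot: [3.127, -0.019, 1.552]
yaw 88.9 turn 1.9 | shift before turn [-2.7 14.  -1.2] | after turn [-2.3 14.1 -1.2]
t 26.4 tcp [379.  -79.  158.7] rot [ 3.127 -0.019  1.552] F [ 0.9  0.2 -2.1] w 28.2 q [-0.422  0.204  2.018  0.03   0.914 -0.421]
```

View pics/s10z.png

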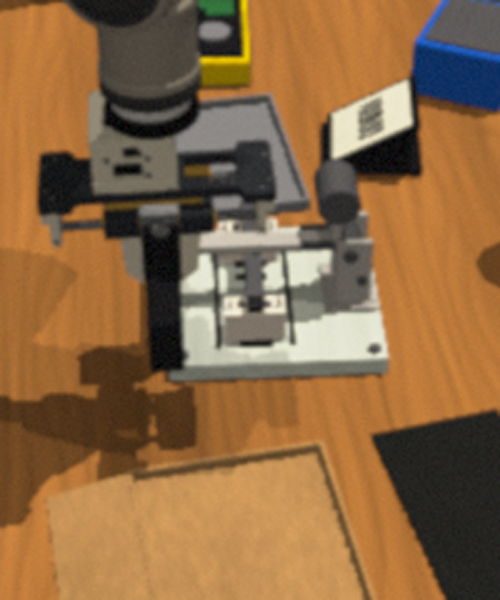

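View pics/t10z.png

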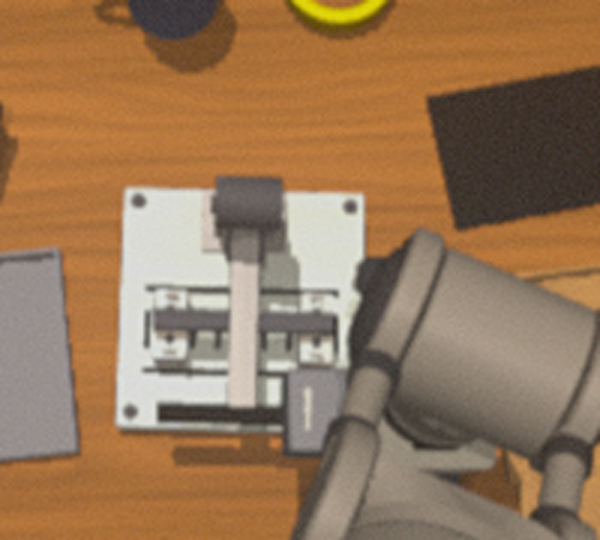

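```bash
cat > head.py <<'E'
from h import *
import sys
def head(name,roi,n='top',zmin=70):
    im=cv2.imread(f'pics/{name}.png'); D=np.load(f'pics/{name}.npy'); W=cloud(n,D); hsv=cv2.cvtColor(im,cv2.COLOR_BGR2HSV)
    u0,v0,u1,v1=roi; m=np.zeros((480,640),bool); m[v0:v1,u0:u1]=1
    m&=(D>0)&(hsv[:,:,1]<60)&(hsv[:,:,2]>70)&(W[:,:,2]>zmin)
    P=W[m]; 
    c=np.median(P,0); n_=None
    for _ in range(6):
        n_=np.linalg.svd(P-P.mean(0),full_matrices=False)[2][2]; n_*=np.sign(n_[2]); r=(P-P.mean(0))@n_
        P=P[abs(r)<max(2*r.std(),2)]
    print('n pts',len(P),'centre',P.mean(0).round(1),'normal',n_.round(3),'tilt',np.degrees(np.arccos(n_[2])).round(1),'lean dir',np.degrees(np.arctan2(n_[1],n_[0])).round(0),'ext',np.ptp(P,0).round(0),'rms',r.std().round(2))
    return P,n_
if __name__=='__main__': head(sys.argv[1],list(map(int,sys.argv[2:6])),sys.argv[6] if len(sys.argv)>6 else 'top',float(sys.argv[7]) if len(sys.argv)>7 else 70)
E
python3 head.py t10 354 272 373 298 top 120
```

```text
n pts 459 centre [385.9 -14.8 190.3] normal [0.322 0.947 0.004] tilt 89.8 lean dir 71.0 ext [ 92.  44. 422.] rms 9.77
```

```bash
sed -i "s/    P=W\[m\]; /    P=W[m]; P=P[abs(P[:,2]-np.median(P[:,2]))<30]; print('med',np.median(P,0).round(1))/" head.py; python3 head.py t10 356 274 372 297 top 120; python3 -c "
from h import *
W=cloud('top',np.load('pics/t10.npy'))
for v in range(274,298,4): print(v,[int(W[v,u,2]) for u in range(352,378,2)])"
```

```text
med [388.8 -16.2 170.1]
n pts 319 centre [388.  -16.8 170. ] normal [-0.031 -0.042  0.999] tilt 3.0 lean dir -126.0 ext [47. 34.  8.] rms 1.66
274 [31, 26, 170, 175, 170, 170, 171, 172, 172, 172, 171, 172, 487]
278 [19, 138, 171, 169, 174, 167, 171, 169, 171, 170, 171, 171, 497]
282 [21, 140, 166, 172, 172, 169, 169, 168, 170, 169, 169, 167, 506]
286 [90, 135, 170, 168, 171, 172, 169, 171, 168, 168, 171, 513, 513]
290 [85, 136, 171, 167, 168, 168, 166, 168, 167, 517, 521, 522, 552]
294 [6, 136, 168, 171, 171, 169, 168, 169, 517, 522, 533, 563, 570]
```

```bash
python3 -m jog '[1,-2,13,8,2, 1,0,0,8,0, 1,0,0,0,0]'; python3 go.py 393 -82 134 87
```

```text
time: 26.8
tool_pos: [401.6, -86.3, 143.9]
tcp_rot: [3.116, -0.015, 1.52]
contact_force: [-0.6, -0.1, -2.0]
grip_width: 27.9
yaw 87.1 turn 0.1 | shift before turn [ 3.7 -9.   9.7] | after turn [ 3.7 -9.   9.7]
t 26.8 tcp [401.6 -86.3 143.9] rot [ 3.116 -0.015  1.52 ] F [-0.6 -0.1 -2. ] w 27.9 q [-0.416  0.262  1.99   0.03   0.872 -0.384]
```

```bash
python3 -m jog '[1,3,-8,4,0, 1,0,0,2,0]'; python3 -m jog '[1,0,0,4,0, 1,0,0,3,0]';python3 go.py 393 -82 134 87
```

```text
time: 27.0
tool_pos: [393.3, -82.9, 136.9]
tcp_rot: [3.117, -0.015, 1.522]
contact_force: [-2.7, 0.7, 2.7]
grip_width: 27.6
time: 27.2
tool_pos: [394.4, -85.3, 131.5]
tcp_rot: [3.114, -0.01, 1.525]
contact_force: [-5.2, -5.0, 10.1]
grip_width: 27.7
yaw 87.4 turn 0.4 | shift before turn [ 3.3 -1.5 -2.5] | after turn [ 3.3 -1.5 -2.5]
t 27.2 tcp [394.4 -85.3 131.5] rot [ 3.114 -0.01   1.525] F [-5.2 -5.  10.1] w 27.7 q [-0.418  0.27   2.025  0.026  0.824 -0.389]
```

```bash
python3 -m jog '[1,1,0,4,0]'; python3 -m jog '[1,1,0,4,0]'; python3 -c "
from h import *
print(np.round(get_obs()['moment'],2))
shot('top','t11')";python3 head.py t11 350 268 378 300 top 100
```

```text
time: 27.3
tool_pos: [395.1, -86.0, 128.7]
tcp_rot: [3.111, -0.006, 1.527]
contact_force: [-4.6, -11.5, 11.9]
grip_width: 27.4
time: 27.4
tool_pos: [395.7, -86.9, 125.8]
tcp_rot: [3.109, -0.002, 1.53]
contact_force: [-5.4, -10.8, 11.3]
grip_width: 27.9
[-1.39  1.08  0.37]
med [402.4 -19.6 149.5]
n pts 390 centre [400.5 -20.5 147. ] normal [0.091 0.558 0.825] tilt 34.5 lean dir 81.0 ext [59. 38. 35.] rms 5.6
```

```bash
python3 -c "
from h import *
im=cv2.imread('pics/t11.png');cv2.imwrite('pics/t11z.png',cv2.resize(im[220:330,300:420],None,fx=5,fy=5,interpolation=2))
W=cloud('top',np.load('pics/t11.npy'))
for v in range(270,302,4): print(v,[int(W[v,u,2]) for u in range(348,384,2)])
shot('side','s11')
im=cv2.imread('pics/s11.png');cv2.imwrite('pics/s11z.png',cv2.resize(im[200:340,220:340],None,fx=4,fy=4,interpolation=2))"
```

```text
270 [24, 20, 23, 21, 123, 137, 153, 154, 147, 150, 145, 146, 147, 411, 462, 468, 471, 471]
274 [25, 28, 24, 106, 121, 138, 148, 152, 153, 154, 150, 151, 147, 420, 473, 478, 478, 479]
278 [19, 21, 16, 107, 123, 133, 146, 154, 151, 154, 149, 143, 148, 480, 482, 488, 486, 486]
282 [20, 21, 20, 103, 120, 134, 146, 153, 149, 151, 147, 149, 493, 495, 540, 544, 540, 537]
286 [85, 88, 89, 103, 116, 134, 148, 155, 149, 151, 149, 493, 498, 541, 549, 548, 548, 547]
290 [84, 85, 87, 104, 117, 134, 150, 150, 153, 149, 487, 499, 538, 553, 554, 554, 554, 552]
294 [-1, -6, 1, 104, 118, 132, 146, 151, 146, 148, 502, 529, 556, 558, 557, 558, 556, 555]
298 [3, 3, 0, 1, 3, 1, -4, -1, -1, 2, 520, 556, 559, 559, 560, 557, 558, 557]
```

View pics/t11z.png

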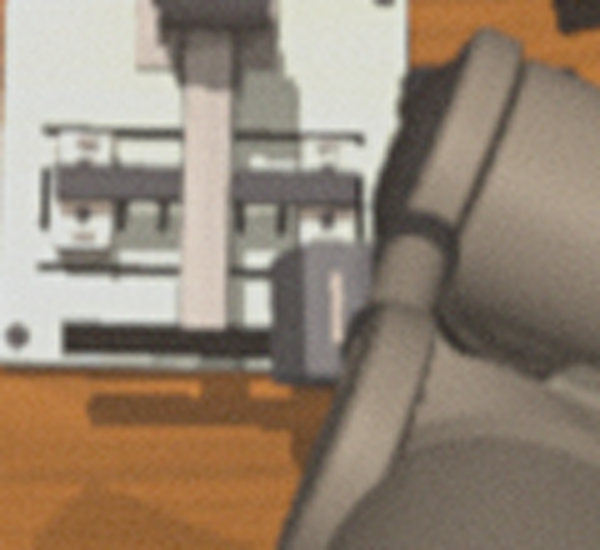

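View pics/s11z.png

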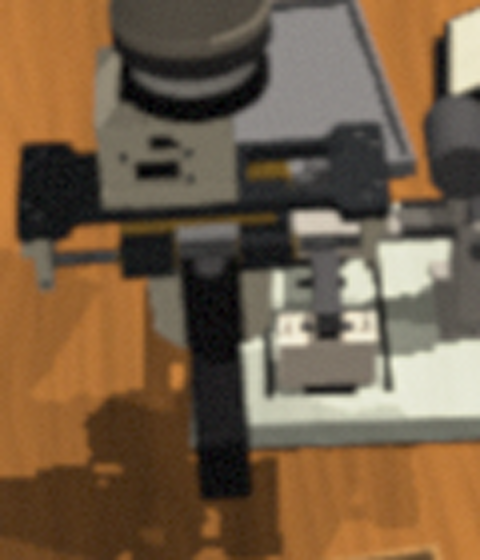

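```bash
python3 -m jog '[1,0,0,4,0]'|sed -n '2,4p'; python3 -m jog '[1,0,0,4,0]'|sed -n '2,4p';  python3 -m jog '[1,0,0,4,0]'|sed -n '2,4p'; python3 -c "
from h import *
shot('top','t12')";python3 head.py t12 356 268 378 300 top 110
```

```text
tool_pos: [396.0, -87.9, 122.6]
tcp_rot: [3.108, 0.0, 1.531]
contact_force: [-5.5, -6.0, 9.1]
tool_pos: [396.1, -89.1, 119.4]
tcp_rot: [3.107, 0.003, 1.533]
contact_force: [-5.9, -6.6, 7.9]
tool_pos: [396.1, -90.3, 116.1]
tcp_rot: [3.107, 0.006, 1.534]
contact_force: [-4.7, -5.4, 7.4]
med [402.3 -21.7 148.9]
n pts 281 centre [398.4 -18.4 142.5] normal [0.008 0.883 0.47 ] tilt 62.0 lean dir 89.0 ext [60. 22. 38.] rms 1.86
```

```bash
python3 -m jog '[1,0,0,-10,0, 1,0,0,-25,0, 1,0,0,-30,0, 1,0,0,-20,0, 1,0,0,0,0]'; python3 -c "
from h import *
shot('top','t13');shot('side','s13')
im=cv2.imread('pics/t13.png');cv2.imwrite('pics/t13z.png',cv2.resize(im[200:330,270:420],None,fx=4,fy=4,interpolation=2))
im=cv2.imread('pics/s13.png');cv2.imwrite('pics/s13z.png',cv2.resize(im[160:340,200:360],None,fx=3,fy=3,interpolation=2))
W=cloud('top',np.load('pics/t13.npy'))
for v in range(258,302,4): print(v,[int(W[v,u,2]) for u in range(346,384,2)])
"
```

```text
time: 28.35
tool_pos: [392.4, -89.9, 204.9]
tcp_rot: [3.107, 0.005, 1.535]
contact_force: [0.0, -0.2, -1.8]
grip_width: 27.9
258 [80, 79, 75, 75, 73, 75, 75, 76, 74, 75, 73, 75, 77, 23, 21, 20, 19, 498, 511]
262 [20, 23, 19, 19, 22, 25, 22, 53, 56, 62, 56, 55, 241, 240, 236, 236, 20, 24, 529]
266 [21, 20, 24, 20, 22, 27, 205, 209, 220, 227, 234, 241, 242, 243, 240, 240, 243, 529, 532]
270 [22, 22, 18, 20, 21, 22, 200, 208, 217, 224, 233, 244, 244, 243, 239, 239, 522, 528, 534]
274 [27, 22, 25, 26, 26, 26, 200, 208, 218, 224, 232, 241, 243, 244, 240, 243, 237, 538, 539]
278 [21, 21, 20, 21, 20, 20, 197, 205, 220, 225, 230, 242, 243, 241, 240, 238, 540, 543, 543]
282 [18, 23, 21, 23, 21, 22, 198, 206, 216, 221, 233, 239, 242, 238, 241, 542, 546, 547, 1199]
286 [87, 89, 85, 89, 91, 91, 201, 210, 217, 225, 233, 239, 245, 240, 542, 548, 551, 552, 552]
290 [82, 88, 84, 86, 86, 86, 199, 210, 213, 224, 232, 237, 240, 554, 555, 558, 559, 560, 557]
294 [4, 0, 4, 0, 0, 1, -3, 0, 1, 1, 1, 1, 553, 554, 587, 593, 593, 590, 588]
298 [4, 0, -1, -1, 4, 8, 0, 2, 2, 1, 6, -2, 555, 584, 598, 599, 600, 599, 596]
```

View pics/t13z.png

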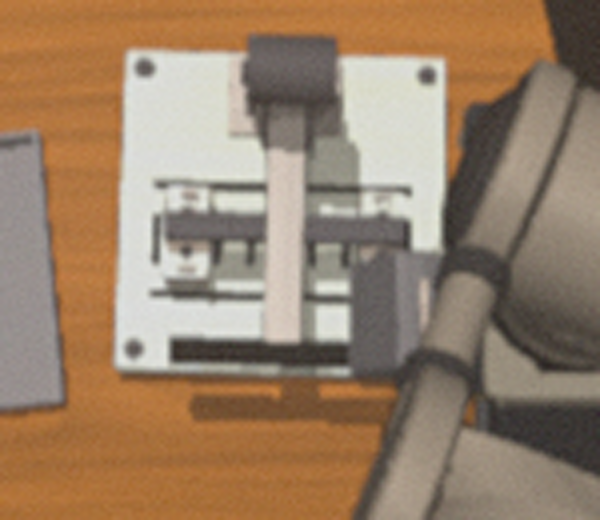

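View pics/s13z.png

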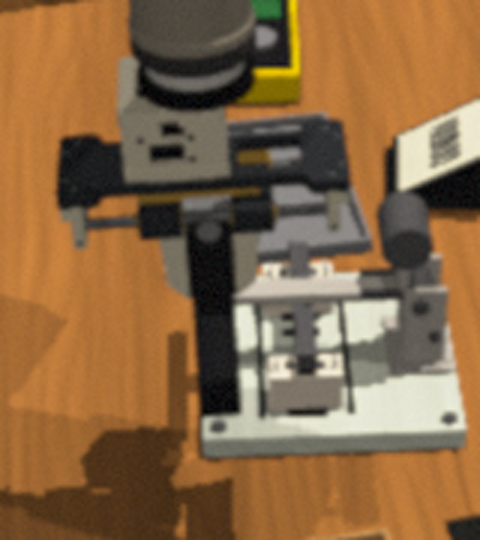

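```bash
cat > faces.py <<'E'
from h import *
import sys
def fit(name,n,u0,v0,u1,v1,zlo,zhi):
    D=np.load(f'pics/{name}.npy'); W=cloud(n,D); P=W[v0:v1,u0:u1].reshape(-1,3); P=P[(P[:,2]>zlo)&(P[:,2]<zhi)]
    for _ in range(8):
        c=P.mean(0); nn=np.linalg.svd(P-c,full_matrices=False)[2][2]; nn*=np.sign(nn[2]); r=(P-c)@nn; P=P[abs(r)<max(2.2*r.std(),1.5)]
    print(len(P),'c',c.round(1),'n',nn.round(3),'from vert',np.degrees(np.arccos(nn[2])).round(1),'dir',np.degrees(np.arctan2(nn[1],nn[0])).round(1),'rms',r.std().round(2)); return c,nn
if __name__=='__main__':
    a=sys.argv; fit(a[1],a[2],*map(int,a[3:9]))
E
python3 faces.py t13 top 358 266 367 292 190 240; python3 faces.py t13 top 369 264 377 285 230 250
```

```text
214 c [394.2 -11.1 217.2] n [0.015 0.924 0.381] from vert 67.6 dir 89.0 rms 0.68
152 c [400.4 -30.  242.3] n [-0.024 -0.305  0.952] from vert 17.8 dir -94.4 rms 1.41
```

```bash
python3 -m jog '[1,0,0,30,0, 1,0,0,30,0, 1,0,0,15,0, 1,0,0,0,0]'|sed -n '2,4p'; python3 go.py 394 -88 118 87.5
```

```text
tool_pos: [391.5, -88.8, 121.7]
tcp_rot: [3.115, 0.002, 1.535]
contact_force: [-0.4, -1.0, -1.8]
yaw 88.0 turn 0.5 | shift before turn [0.8 2.4 3.8] | after turn [0.9 2.4 3.8]
t 28.85 tcp [391.5 -88.8 121.7] rot [3.115e+00 2.000e-03 1.535e+00] F [-0.4 -1.  -1.8] w 27.8 q [-0.421  0.284  2.043  0.012  0.79  -0.393]
```

```bash
for i in 1; do python3 -m jog '[1,0,1,4,0, 1,0,0,4,0]'|sed -n '2,4p'; done; python3 -m jog '[1,0,0,4,0, 1,0,0,3,0]'|sed -n '2,4p'; python3 -m jog '[1,0,0,3,0]'|sed -n '2,4p'
```

```text
tool_pos: [392.5, -89.2, 113.4]
tcp_rot: [3.116, 0.003, 1.537]
contact_force: [-4.2, -6.5, 8.9]
tool_pos: [392.8, -90.8, 107.7]
tcp_rot: [3.116, 0.006, 1.539]
contact_force: [-5.3, -3.5, 6.7]
tool_pos: [392.9, -91.4, 105.4]
tcp_rot: [3.115, 0.007, 1.54]
contact_force: [-5.2, -3.1, 6.3]
```

```bash
python3 -m jog '[1,0,0,-10,0, 1,0,0,-25,0, 1,0,0,-30,0, 1,0,0,-20,0, 1,0,0,0,0]'|sed -n '2,4p'; python3 -c "
from h import *
shot('top','t14');shot('side','s14')
im=cv2.imread('pics/t14.png');cv2.imwrite('pics/t14z.png',cv2.resize(im[200:330,270:420],None,fx=4,fy=4,interpolation=2))
W=cloud('top',np.load('pics/t14.npy'))
for v in range(266,296,6): print(v,[int(W[v,u,2]) for u in range(346,384,2)])
"
```

```text
tool_pos: [391.2, -91.1, 194.5]
tcp_rot: [3.113, 0.008, 1.54]
contact_force: [-0.1, -0.5, -2.2]
266 [26, 23, 25, 23, 23, 26, 203, 206, 214, 220, 224, 231, 237, 242, 244, 244, 244, 521, 526]
272 [22, 20, 22, 21, 20, 20, 204, 208, 216, 219, 223, 229, 232, 239, 243, 243, 245, 526, 530]
278 [24, 22, 22, 18, 23, 20, 205, 207, 214, 217, 223, 229, 236, 240, 244, 245, 531, 536, 534]
284 [19, 24, 25, 21, 23, 20, 200, 205, 214, 218, 222, 226, 234, 240, 246, 539, 540, 543, 541]
290 [87, 87, 84, 82, 86, 87, 198, 1199, 213, 216, 226, 227, 235, 549, 549, 575, 577, 549, 551]
```

```bash
python3 faces.py t14 top 359 266 371 292 190 240; python3 faces.py t13 top 357 268 367 290 190 240
```

```text
277 c [394.5 -15.8 220.1] n [0.014 0.844 0.536] from vert 57.6 dir 89.0 rms 0.82
199 c [394.5 -10.2 215. ] n [0.013 0.925 0.38 ] from vert 67.7 dir 89.2 rms 0.64
```

```bash
python3 -m jog '[1,0,0,-8,8, 1,0,0,-8,8, 1,0,0,-8,8, 1,0,0,0,8, 1,0,0,0,8]'|sed -n '2,4p'; python3 -m jog '[1,0,0,0,8, 1,0,0,0,8, 1,0,0,0,8, 1,0,0,0,8, 1,0,0,0,8]'|sed -n '2,4p'; python3 go.py 510 288 200 -7.5
```

```text
tool_pos: [386.2, -89.0, 209.8]
tcp_rot: [3.131, -0.007, 0.816]
contact_force: [-0.0, -0.1, -1.6]
tool_pos: [382.8, -87.4, 201.9]
tcp_rot: [-3.138, -0.0, 0.088]
contact_force: [0.4, 0.5, -2.0]
yaw 5.0 turn 12.5 | shift before turn [ 159.7 -362.8    3.4] | after turn [  77.1 -388.8    3.4]
t 30.95 tcp [382.8 -87.4 201.9] rot [-3.138 -0.     0.088] F [ 0.4  0.5 -2. ] w 28.1 q [-0.423  0.156  1.932  0.004  1.056  1.058]
```

```bash
python3 -m jog '[1,0,0,-5,7, 1,0,0,-5,6, 1,8,-43,-2,0, 1,8,-43,-2,0, 1,8,-43,-2,0]'|sed -n '2,4p'; python3 -m jog '[1,8,-43,0,0, 1,8,-43,0,0, 1,8,-43,0,0, 1,8,-43,0,0, 1,8,-30,0,0]'|sed -n '2,4p'; python3 go.py 510 288 200 -7.5
```

```text
tool_pos: [424.0, 35.7, 210.7]
tcp_rot: [-3.137, 0.015, -0.166]
contact_force: [0.4, -0.6, -2.0]
tool_pos: [495.6, 237.7, 201.3]
tcp_rot: [-3.141, 0.027, -0.165]
contact_force: [-0.1, -0.7, -2.0]
yaw -9.5 turn -2.0 | shift before turn [  6.  -52.    1.2] | after turn [  7.8 -51.8   1.2]
t 31.95 tcp [495.6 237.7 201.3] rot [-3.141  0.027 -0.165] F [-0.1 -0.7 -2. ] w 27.9 q [0.301 0.442 1.515 0.013 1.209 2.032]
```

```bash
python3 -m jog '[1,8,-48,0,-2, 1,0,0,20,0, 1,0,0,30,0, 1,0,0,0,0]'|sed -n '2,4p'; python3 go.py 510 288 123 -7.5;python3 -c "
from h import *
shot('top','t15');shot('side','s15')
im=cv2.imread('pics/t15.png');cv2.imwrite('pics/t15z.png',cv2.resize(im[150:330,170:370],None,fx=3,fy=3,interpolation=2))
im=cv2.imread('pics/s15.png');cv2.imwrite('pics/s15z.png',cv2.resize(im[100:280,230:430],None,fx=3,fy=3,interpolation=2))
"
```

```text
tool_pos: [508.4, 289.5, 140.6]
tcp_rot: [3.139, 0.036, -0.123]
contact_force: [-0.5, 0.8, -1.7]
yaw -7.1 turn 0.4 | shift before turn [ 2.4  1.2 17.6] | after turn [ 2.4  1.2 17.6]
t 32.35 tcp [508.4 289.5 140.6] rot [ 3.139  0.036 -0.123] F [-0.5  0.8 -1.7] w 27.6 q [0.379 0.57  1.478 0.017 1.126 2.065]
```

View pics/s15z.png

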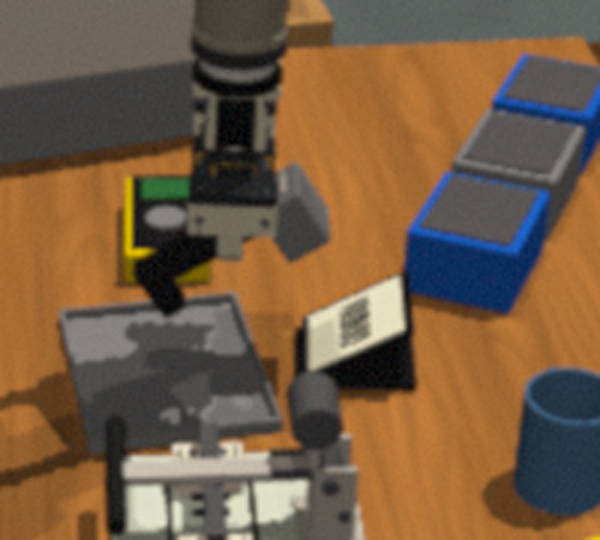

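View pics/t15z.png

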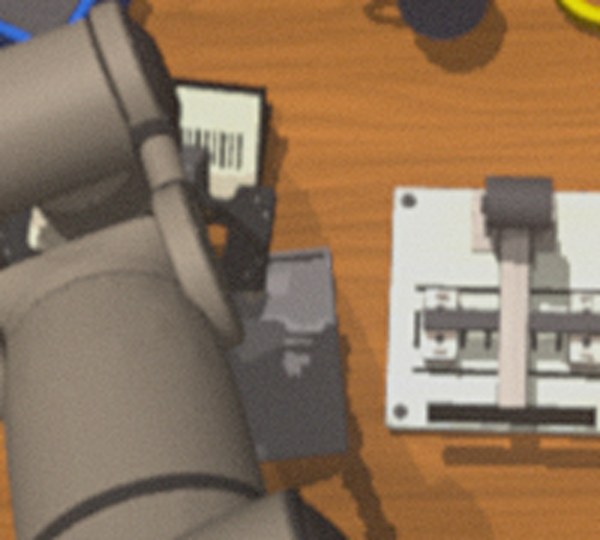

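```bash
python3 -c "
from h import *
im=cv2.imread('pics/s15.png');cv2.imwrite('pics/s15y.png',cv2.resize(im[145:210,270:345],None,fx=10,fy=9,interpolation=2))
D=np.load('pics/s15.npy');W=cloud('side',D)
for v in range(154,188,3): print(v,[tuple(W[v,u].astype(int)) for u in range(320,341,3)])
"
```

```text
154 [(np.int64(545), np.int64(294), np.int64(200)), (np.int64(605), np.int64(656), np.int64(1)), (np.int64(615), np.int64(659), np.int64(0)), (np.int64(570), np.int64(305), np.int64(192)), (np.int64(632), np.int64(642), np.int64(7)), (np.int64(643), np.int64(645), np.int64(5)), (np.int64(653), np.int64(644), np.int64(5))]
157 [(np.int64(541), np.int64(266), np.int64(207)), (np.int64(554), np.int64(307), np.int64(183)), (np.int64(561), np.int64(298), np.int64(188)), (np.int64(568), np.int64(290), np.int64(192)), (np.int64(632), np.int64(638), np.int64(-1)), (np.int64(642), np.int64(637), np.int64(-1)), (np.int64(651), np.int64(631), np.int64(1))]
160 [(np.int64(534), np.int64(216), np.int64(226)), (np.int64(551), np.int64(285), np.int64(187)), (np.int64(559), np.int64(281), np.int64(188)), (np.int64(566), np.int64(277), np.int64(190)), (np.int64(576), np.int64(290), np.int64(183)), (np.int64(638), np.int64(613), np.int64(1)), (np.int64(647), np.int64(609), np.int64(2))]
163 [(np.int64(532), np.int64(201), np.int64(226)), (np.int64(550), np.int64(271), np.int64(186)), (np.int64(556), n
[... 2163 characters left out ...]
146)), (np.int64(587), np.int64(251), np.int64(142))]
184 [(np.int64(571), np.int64(470), np.int64(1)), (np.int64(581), np.int64(474), np.int64(-1)), (np.int64(556), np.int64(251), np.int64(134)), (np.int64(565), np.int64(255), np.int64(131)), (np.int64(572), np.int64(250), np.int64(134)), (np.int64(616), np.int64(464), np.int64(2)), (np.int64(625), np.int64(462), np.int64(3))]
187 [(np.int64(569), np.int64(453), np.int64(1)), (np.int64(577), np.int64(450), np.int64(2)), (np.int64(586), np.int64(447), np.int64(4)), (np.int64(596), np.int64(452), np.int64(0)), (np.int64(605), np.int64(449), np.int64(1)), (np.int64(614), np.int64(448), np.int64(1)), (np.int64(622), np.int64(447), np.int64(2))]
```

View pics/s15y.png

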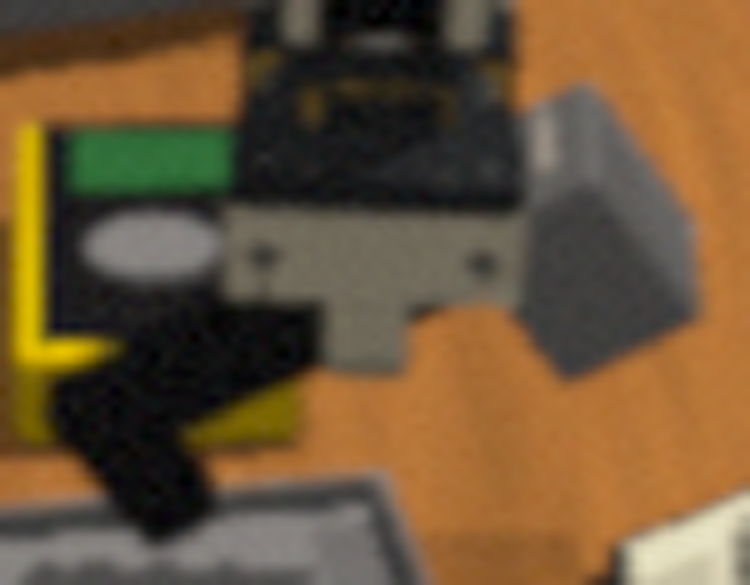

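```bash
cat > sideplane.py <<'E'
from h import *
def onvert(n,uv,p0,yaw):
    f,cx,cy,R,t=cam(n); uv=np.atleast_2d(uv).astype(float)
    d=np.c_[(uv[:,0]-cx)/f,(uv[:,1]-cy)/f,np.ones(len(uv))]@R; o=-R.T@t
    a=np.radians(yaw); nn=np.array([-np.sin(a),np.cos(a),0])
    return o+d*(((np.array(p0)-o)@nn)/(d@nn))[:,None]
E
python3 - <<'E'
from sideplane import *
z=np.array([(590,185),(690,315),(570,378)],float)
X=onvert('side',np.c_[270+z[:,0]/10,145+z[:,1]/9],(565,251.5,150),-7.1)
print(X.round(1))
a=X[0]-X[1]; b=X[1]-X[2]
print('front edge',np.linalg.norm(a).round(1),'lean back',np.degrees(np.arctan2(np.hypot(*a[:2]),a[2])).round(1)); print('bottom edge',np.linalg.norm(b).round(1),'slope',np.degrees(np.arctan2(b[2],np.hypot(*b[:2]))).round(1))
mid=(X[1]+X[2])/2; yv=np.array([np.sin(np.radians(7.1)),np.cos(np.radians(7.1)),0]); print('window est',(mid+30*yv).round(1))
E
```

```text
[[562.9 251.8 189.2]
 [589.8 248.4 146.9]
 [559.5 252.2 125.2]]
front edge 50.2 lean back 32.7
bottom edge 37.5 slope 35.4
window est [578.3 280.1 136.1]
```

```bash
python3 -m jog '[1,3,1,10,0, 1,0,0,8,0, 1,0,0,0,0]'|sed -n '2,4p'; python3 go.py 511.5 288 118.6 -7.5
```

```text
tool_pos: [515.0, 287.8, 128.3]
tcp_rot: [-3.138, 0.025, -0.126]
contact_force: [0.4, -0.4, -1.7]
yaw -7.2 turn 0.3 | shift before turn [-3.2  0.2  9.8] | after turn [-3.2  0.3  9.8]
t 32.75 tcp [515.  287.8 128.3] rot [-3.138  0.025 -0.126] F [ 0.4 -0.4 -1.7] w 27.8 q [0.372 0.586 1.487 0.017 1.089 2.061]
```

```bash
python3 -m jog '[1,-3,0,8,0, 1,0,0,3,0, 1,0,0,0,0]'|sed -n '2,4p'; python3 go.py 511.5 288 118.6 -7.5
```

```text
tool_pos: [512.0, 287.9, 117.6]
tcp_rot: [-3.137, 0.023, -0.127]
contact_force: [0.4, -0.8, -2.0]
yaw -7.3 turn 0.2 | shift before turn [-0.6 -0.1 -1. ] | after turn [-0.6 -0.  -1. ]
t 33.05 tcp [512.  287.9 117.6] rot [-3.137  0.023 -0.127] F [ 0.4 -0.8 -2. ] w 27.5 q [0.374 0.594 1.507 0.017 1.06  2.063]
```

```bash
python3 -m jog '[1,0,0,0,0, 1,0,0,0,0, 1,0,0,0,0, 1,0,0,0,0, 1,0,0,0,0]'|sed -n '2,3p'; python3 -c "
from h import *
shot('side','s16')
im=cv2.imread('pics/s16.png');cv2.imwrite('pics/s16y.png',cv2.resize(im[140:230,270:380],None,fx=7,fy=6,interpolation=2))
"; python3 -m jog '[1,0,0,0,0, 1,0,0,0,0, 1,0,0,0,0, 1,0,0,0,0, 1,0,0,0,0]'|sed -n '2,3p';python3 -m jog '[1,0,0,0,0, 1,0,0,0,0, 1,0,0,0,0, 1,0,0,0,0, 1,0,0,0,0]'|sed -n '2,3p'
```

```text
tool_pos: [512.4, 288.1, 118.4]
tcp_rot: [-3.137, 0.022, -0.126]
tool_pos: [512.4, 288.2, 118.5]
tcp_rot: [-3.137, 0.022, -0.126]
tool_pos: [512.4, 288.2, 118.4]
tcp_rot: [-3.137, 0.022, -0.126]
```

View pics/s16y.png

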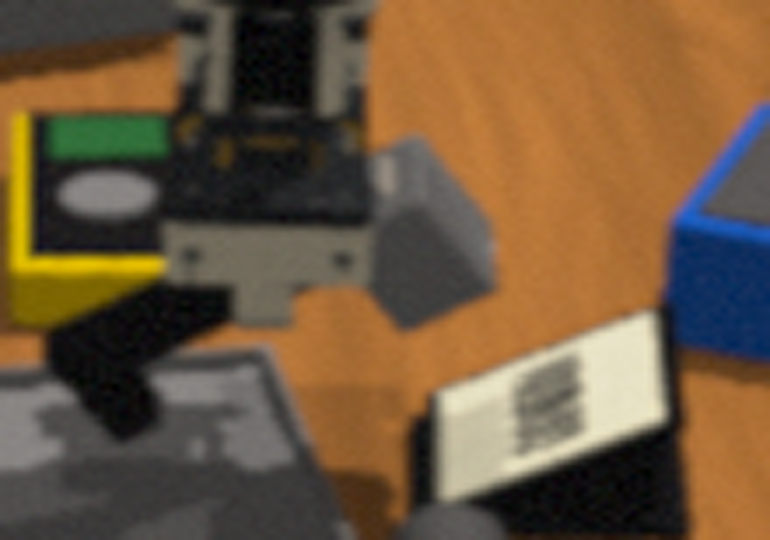

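```bash
python3 - <<'E'
from sideplane import *
z=np.array([(420,203),(493,288),(405,329)],float)
X=onvert('side',np.c_[270+z[:,0]/7,140+z[:,1]/6],(565,250.5,130),-7.3)
print(X.round(1)); a=X[0]-X[1]; b=X[1]-X[2]
print('front',np.linalg.norm(a).round(1),np.degrees(np.arctan2(np.hypot(*a[:2]),a[2])).round(1),'bottom',np.linalg.norm(b).round(1),np.degrees(np.arctan2(b[2],np.hypot(*b[:2]))).round(1))
A=np.radians(-7.5); L=np.array([622.7,273.5,43]); n=np.array([-.5*np.cos(A),-.5*np.sin(A),.866]); ux=np.array([.866*np.cos(A),.866*np.sin(A),.5]); uy=np.array([-np.sin(A),np.cos(A),0])
yv=np.array([np.sin(np.radians(7.3)),np.cos(np.radians(7.3)),0])
w=(X[1]+X[2])/2+30*yv
al=np.radians(33.4);g=np.array([512.4,288.2,111]); h=np.array([np.cos(A),np.sin(A),0])
w2=g+h*(60*np.cos(al)+43*np.sin(al))+np.array([0,0,60*np.sin(al)-43*np.cos(al)])
for W in(w,w2): d=W-L; print(W.round(1),'x',(d@ux).round(1),'y',(d@uy).round(1),'z',(d@n).round(1))
E
python3 -m jog '[1,0,0,0,0, 1,0,0,0,0, 1,0,0,0,0, 1,0,0,0,0, 1,0,0,0,0]'|sed -n '2,3p'
```

```text
[[566.  250.4 165.5]
 [594.2 246.8 123.4]
 [562.2 250.9 101.7]]
front 50.9 34.1 bottom 38.9 33.9
[582.  278.6 112.6] x -0.7 y -0.3 z 80.7
[585.5 278.6 108.1] x 0.1 y 0.2 z 75.2
tool_pos: [512.4, 288.2, 118.4]
tcp_rot: [-3.137, 0.022, -0.126]
```

```bash
for i in 1; do python3 -m jog '[1,0,0,0,0, 1,0,0,0,0, 1,0,0,0,0, 1,0,0,0,0, 1,0,0,0,0]'|sed -n '1,2p'; python3 -m jog '[1,0,0,0,0, 1,0,0,0,0, 1,0,0,0,0, 1,0,0,0,0, 1,0,0,0,0]'|sed -n '1,2p'; done; python3 -m jog '[1,0,0,0,0, 1,0,0,0,0, 1,0,0,0,0, 1,0,0,0,0, 1,0,0,0,0]'|sed -n '1,2p'; python3 -m jog '[1,0,0,-20,0, 1,0,0,-40,0, 1,0,0,-30,0, 1,0,0,0,-8, 1,0,0,0,-8]'|sed -n '2,3p'; python3 go.py 626 -248 210 99.2
```

```text
time: 35.6
tool_pos: [512.4, 288.2, 118.4]
time: 36.1
tool_pos: [512.4, 288.2, 118.4]
time: 36.6
tool_pos: [512.4, 288.2, 118.4]
tool_pos: [513.9, 287.2, 211.1]
tcp_rot: [-3.131, 0.022, 0.16]
yaw 9.2 turn -90.0 | shift before turn [ 25.4 546.2  -5.2] | after turn [-546.2   25.1   -5.2]
t 37.1 tcp [513.9 287.2 211.1] rot [-3.131  0.022  0.16 ] F [ 0.4  0.3 -2.8] w 27.8 q [0.372 0.5   1.389 0.016 1.272 1.778]
```

```bash
python3 -m jog '[1,2,46,-5,0, 1,2,46,-5,0, 1,2,46,-5,0, 1,2,46,0,0, 1,2,46,0,0]'|sed -n '2,3p'; python3 -m jog '[1,2,46,0,0, 1,2,46,0,0, 1,2,46,0,0, 1,2,46,0,0, 1,0,0,0,0]'|sed -n '2,3p'; python3 go.py 626 -248 210 99.2
```

```text
tool_pos: [562.5, 61.3, 224.8]
tcp_rot: [-3.129, 0.018, 0.177]
tool_pos: [601.9, -130.9, 221.9]
tcp_rot: [-3.129, 0.021, 0.171]
yaw 9.8 turn -89.4 | shift before turn [  4.1 119.6  10.3] | after turn [-119.6    5.4   10.3]
t 38.1 tcp [ 601.9 -130.9  221.9] rot [-3.129  0.021  0.171] F [ 0.4  1.1 -1.9] w 27.8 q [-3.390e-01  5.450e-01  1.280e+00  1.000e-03  1.340e+00  1.061e+00]
```

```bash
python3 -m jog '[1,0,0,0,-8, 1,0,0,0,-8, 1,0,0,0,-8, 1,0,0,0,-8, 1,0,0,0,-8]'|sed -n '2,3p'; python3 -m jog '[1,0,0,0,-8, 1,0,0,0,-8, 1,0,0,0,-8, 1,0,0,0,-8, 1,0,0,0,-8]'|sed -n '2,3p'; python3 -m jog '[1,0,0,0,-8, 1,0,0,0,0]'|sed -n '2,3p'; python3 go.py 626 -248 160 99.2
```

```text
tool_pos: [601.0, -131.5, 220.7]
tcp_rot: [-3.116, 0.007, 0.89]
tool_pos: [600.3, -128.0, 220.4]
tcp_rot: [-3.116, -0.013, 1.62]
tool_pos: [600.1, -126.6, 220.4]
tcp_rot: [-3.118, -0.017, 1.768]
yaw 101.3 turn 2.1 | shift before turn [-125.1    3.    58.2] | after turn [-124.9    7.6   58.2]
t 39.3 tcp [ 600.1 -126.6  220.4] rot [-3.118 -0.017  1.768] F [-0.6  0.3 -2. ] w 27.8 q [-0.334  0.544  1.287  0.003  1.339 -0.532]
```

```bash
python3 - <<'E'
from meas import *
im=cv2.imread('pics/top0.png');hsv=cv2.cvtColor(im,cv2.COLOR_BGR2HSV)
rects(cv2.inRange(hsv,(100,120,60),(130,255,255)),'top',34,(495,180,540,225));rects(cv2.inRange(hsv,(45,100,40),(85,255,255)),'top',34,(495,140,540,180))
E
python3 -m jog '[1,0,0,0,2, 1,-40,2,10,0, 1,-40,2,10,0, 1,-40,2,10,0, 1,-30,2,10,0]'|sed -n '2,3p'; python3 go.py 632.5 -285.5 110 99.2
```

```text
top px [517.6 202.6] ctr [ 599.8 -418.9] size [26.2 54.6] ang 66.8
top px [512.8 156.6] ctr [ 719.2 -419.3] size [57.3 27.1] ang 11.9
tool_pos: [632.3, -270.3, 179.5]
tcp_rot: [-3.122, -0.016, 1.72]
yaw 98.5 turn -0.7 | shift before turn [-16.1  -0.6  69.3] | after turn [-16.1  -0.8  69.3]
t 39.8 tcp [ 632.3 -270.3  179.5] rot [-3.122 -0.016  1.72 ] F [ 0.  -0.  -1.8] w 27.8 q [-0.515  0.715  1.087 -0.     1.364 -0.664]
```

```bash
python3 -m jog '[1,-6,0,30,0, 1,-4,0,20,0, 1,0,0,8,0, 1,0,0,0,0]'|sed -n '2,4p'; python3 go.py 632.5 -285.5 100 99.2;  python3 -c "
from h import *
shot('side','s17')
im=cv2.imread('pics/s17.png');cv2.imwrite('pics/s17z.png',cv2.resize(im[200:440,300:500],None,fx=2.5,fy=2.5,interpolation=2))
shot('top','t17')
im=cv2.imread('pics/t17.png');cv2.imwrite('pics/t17z.png',cv2.resize(im[130:260,380:540],None,fx=4,fy=4,interpolation=2))"
```

```text
tool_pos: [632.0, -283.9, 116.9]
tcp_rot: [-3.12, -0.016, 1.7]
contact_force: [-0.1, -0.3, -1.4]
yaw 97.4 turn -1.8 | shift before turn [-1.9  0.7 16.9] | after turn [-2.   0.6 16.9]
t 40.2 tcp [ 632.  -283.9  116.9] rot [-3.12  -0.016  1.7  ] F [-0.1 -0.3 -1.4] w 27.6 q [-5.320e-01  7.790e-01  1.141e+00 -1.000e-03  1.249e+00 -6.610e-01]
```

View pics/s17z.png

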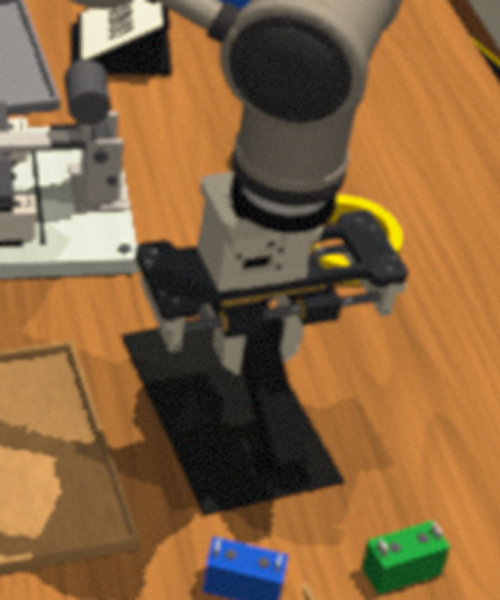

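View pics/t17z.png

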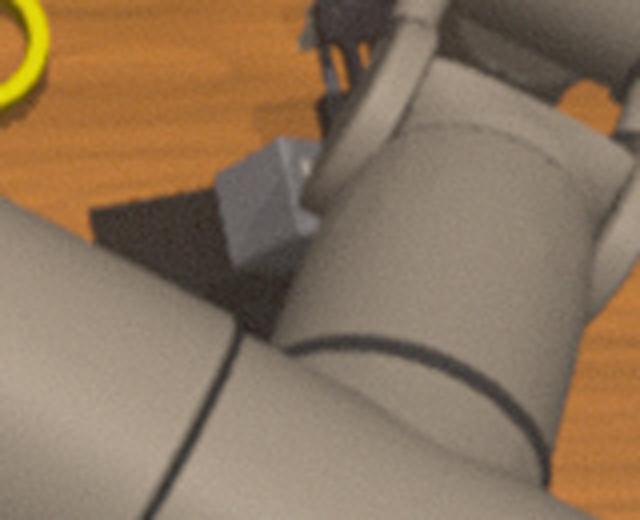

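```bash
python3 -m jog '[1,-1,1,10,-2, 1,0,0,3,0, 1,0,0,0,0]'|sed -n '2,4p'; python3 -m jog '[1,0,0,4,0, 1,0,0,3,0]'|sed -n '2,4p'; python3 go.py 632.5 -285.5 96 99.2
```

```text
tool_pos: [635.9, -283.9, 110.6]
tcp_rot: [-3.129, -0.01, 1.736]
contact_force: [-0.2, -0.1, -1.6]
tool_pos: [636.8, -283.8, 105.8]
tcp_rot: [-3.132, -0.007, 1.736]
contact_force: [-0.2, -0.1, -2.1]
yaw 99.4 turn 0.2 | shift before turn [-1.  -4.5  9.8] | after turn [-1.1 -4.5  9.8]
t 40.8 tcp [ 636.8 -283.8  105.8] rot [-3.132 -0.007  1.736] F [-0.2 -0.1 -2.1] w 27.7 q [-5.290e-01  7.900e-01  1.151e+00 -1.000e-03  1.214e+00 -6.930e-01]
```

```bash
python3 -m jog '[1,0,-4,5,0, 1,0,0,3,0]'|sed -n '2,4p'; python3 -m jog '[1,0,0,4,0, 1,0,0,3,0]'|sed -n '2,4p'; python3 go.py 632.5 -285.5 96 99.2
```

```text
tool_pos: [632.7, -284.4, 97.8]
tcp_rot: [-3.132, -0.007, 1.735]
contact_force: [-0.5, -0.1, -1.2]
tool_pos: [632.7, -284.8, 90.9]
tcp_rot: [-3.133, -0.006, 1.735]
contact_force: [0.0, -0.8, 4.5]
yaw 99.4 turn 0.2 | shift before turn [-0.6 -0.4 -5.1] | after turn [-0.6 -0.4 -5.1]
t 41.2 tcp [ 632.7 -284.8   90.9] rot [-3.133 -0.006  1.735] F [ 0.  -0.8  4.5] w 27.5 q [-5.330e-01  7.970e-01  1.179e+00 -1.000e-03  1.175e+00 -6.960e-01]
```

```bash
python3 -m jog '[1,5,0,4,0, 1,5,0,5,0]'|sed -n '2,4p'; python3 -m jog '[1,5,0,5,0, 1,5,0,5,0]'|sed -n '2,4p';python3 go.py 626.5 -248 54 99.2
```

```text
tool_pos: [631.6, -276.2, 83.0]
tcp_rot: [-3.135, -0.002, 1.734]
contact_force: [-1.3, -0.6, 3.3]
tool_pos: [629.9, -265.9, 72.6]
tcp_rot: [-3.136, -0.001, 1.734]
contact_force: [-1.1, -2.1, 0.7]
yaw 99.3 turn 0.1 | shift before turn [18.2 -0.3 18.6] | after turn [18.2 -0.3 18.6]
t 41.6 tcp [ 629.9 -265.9   72.6] rot [-3.136e+00 -1.000e-03  1.734e+00] F [-1.1 -2.1  0.7] w 27.7 q [-0.51   0.797  1.237 -0.003  1.113 -0.672]
```

```bash
python3 -m jog '[1,5,0,5,0, 1,4,0,5,0]'|sed -n '2,4p'; python3 -m jog '[1,3,0,4,0, 1,2,0,4,0]'|sed -n '2,4p';python3 go.py 626.5 -248 54 99.2
```

```text
tool_pos: [628.4, -256.1, 61.5]
tcp_rot: [-3.136, -0.0, 1.734]
contact_force: [0.1, -1.5, 1.3]
tool_pos: [627.4, -250.0, 52.3]
tcp_rot: [-3.136, -0.001, 1.735]
contact_force: [0.2, -1.0, 1.1]
yaw 99.4 turn 0.2 | shift before turn [ 2.1 -0.6 -1.7] | after turn [ 2.1 -0.6 -1.7]
t 42.0 tcp [ 627.4 -250.    52.3] rot [-3.136e+00 -1.000e-03  1.735e+00] F [ 0.2 -1.   1.1] w 27.5 q [-0.491  0.807  1.28  -0.003  1.06  -0.654]
```

```bash
python3 -m jog '[1,0,0,2,0, 1,0,0,1,0]'|sed -n '2,4p'; python3 -m jog '[1,0,0,2,0, 1,0,0,1,0]'|sed -n '2,4p'; python3 -c "
from h import *
shot('side','s18')
im=cv2.imread('pics/s18.png');cv2.imwrite('pics/s18z.png',cv2.resize(im[200:440,300:500],None,fx=2.5,fy=2.5,interpolation=2))
shot('top','t18')
im=cv2.imread('pics/t18.png');cv2.imwrite('pics/t18z.png',cv2.resize(im[130:260,380:540],None,fx=4,fy=4,interpolation=2))"
```

```text
tool_pos: [627.1, -248.8, 49.6]
tcp_rot: [-3.135, -0.002, 1.735]
contact_force: [-4.7, -1.2, 13.5]
tool_pos: [627.1, -248.9, 49.7]
tcp_rot: [-3.136, -0.002, 1.735]
contact_force: [-0.9, 0.0, 1.7]
```

View pics/s18z.png

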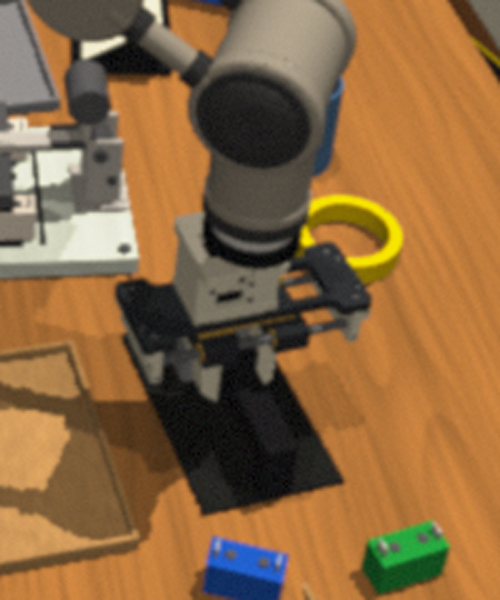

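View pics/t18z.png

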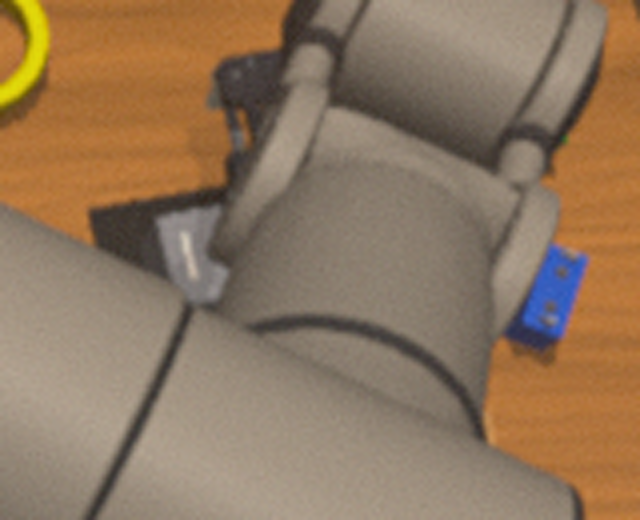

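```bash
python3 -m jog '[0.6,0,0,0,0, 0.5,0,0,0,0, 0.3,0,0,0,0, 0.2,0,0,0,0, 0,0,0,-10,0]'|sed -n '2,5p'; python3 -m jog '[0,0,0,-30,0, 0,0,0,-40,0, 0,0,0,-40,0, 0,0,-30,-40,0, 0,0,-40,-40,0]'|sed -n '2,5p';python3 -m jog '[0,0,-48,0,0, 0,0,-48,0,0, 0,0,-48,0,0, 0,0,-30,0,0]'|sed -n '2,5p'; python3 -c "
from h import *
shot('side','s19')
im=cv2.imread('pics/s19.png');cv2.imwrite('pics/s19z.png',cv2.resize(im[160:440,220:480],None,fx=2.1,fy=2.1,interpolation=2))
shot('top','t19')
im=cv2.imread('pics/t19.png');cv2.imwrite('pics/t19z.png',cv2.resize(im[130:300,270:540],None,fx=2.9,fy=2.9,interpolation=2))"
```

```text
tool_pos: [625.7, -247.5, 57.0]
tcp_rot: [-3.132, -0.007, 1.735]
contact_force: [0.1, -0.5, -0.4]
grip_width: 63.1
tool_pos: [563.6, -257.3, 244.5]
tcp_rot: [-3.125, -0.013, 1.738]
contact_force: [-0.2, -0.6, -0.1]
grip_width: 91.8
tool_pos: [388.3, -287.6, 256.3]
tcp_rot: [-3.137, -0.0, 1.741]
contact_force: [0.2, -0.6, -1.1]
grip_width: 91.9
```

View pics/s19z.png

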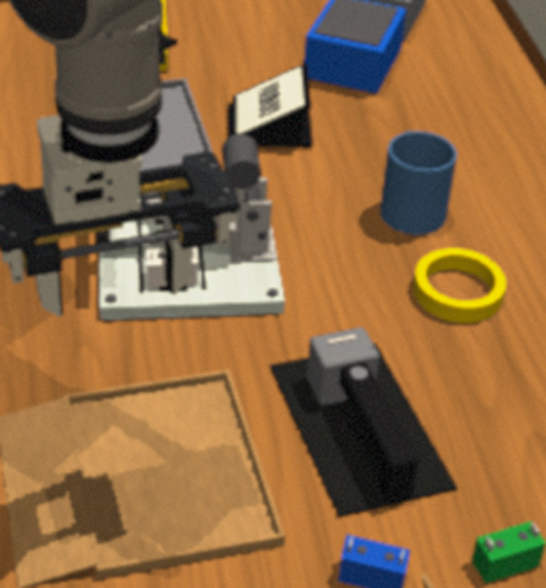

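View pics/t19z.png

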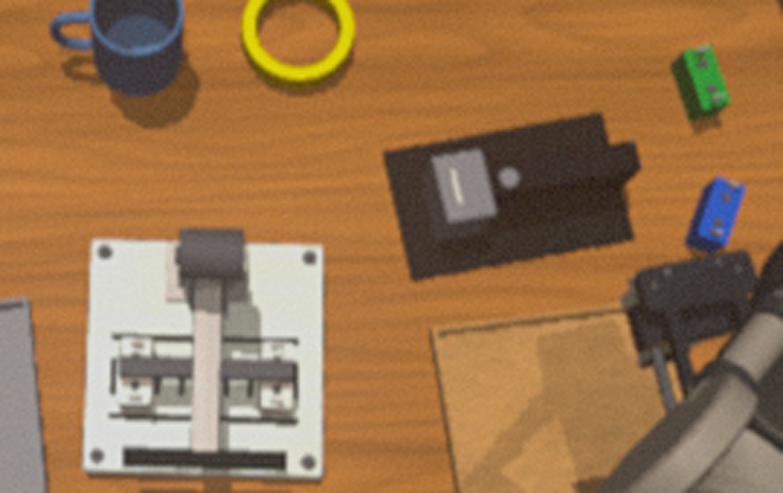

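```bash
python3 - <<'E'
from meas import *
D=np.load('pics/t19.npy');W=cloud('top',D)
hz=((W[:,:,2]>48)&(W[:,:,2]<90)&(D>0)).astype(np.uint8)*255
rects(hz,'top',60,(395,150,500,232))
st()
E
python3 go.py 393 67 200 87
```

```text
top px [451.4 190.1] ctr [ 630.2 -257.9] size [ 62.6 177.1] ang 10.2
t 44.0 tcp [ 388.  -288.1  256.6] rot [-3.137  0.     1.738] F [-0.  -0.1  0.1] w 91.8 q [-0.795  0.263  1.623 -0.004  1.258 -0.961]
yaw 99.6 turn 12.6 | shift before turn [349.3  64.4  56.3] | after turn [354.9 -13.4  56.3]
t 44.0 tcp [ 388.  -288.1  256.6] rot [-3.137  0.     1.738] F [-0.  -0.1  0.1] w 91.8 q [-0.795  0.263  1.623 -0.004  1.258 -0.961]
```

```bash
python3 -m jog '[0.5,0,0,0,6, 0.5,0,0,0,6, 0.5,45,-2,8,0, 0.5,45,-2,8,0, 0.5,45,-2,8,0]'|sed -n '2,3p'; python3 -m jog '[0.5,45,-2,8,0, 0.5,45,-2,8,0, 0.5,45,-2,8,0, 0.5,40,-2,8,0, 0.5,0,0,0,0]'|sed -n '2,3p'; python3 go.py 393.5 66 130 87
```

```text
tool_pos: [392.2, -155.1, 235.4]
tcp_rot: [3.137, 0.007, 1.51]
tool_pos: [396.7, 32.2, 203.2]
tcp_rot: [3.131, 0.005, 1.514]
yaw 86.8 turn -0.2 | shift before turn [33.9 -5.9 73. ] | after turn [33.9 -5.7 73. ]
t 45.0 tcp [396.7  32.2 203.2] rot [3.131 0.005 1.514] F [0.2 0.7 0.3] w 46.0 q [-0.109  0.158  1.925 -0.005  1.048 -0.05 ]
```

```bash
python3 -m jog '[0.5,33,-4,15,0, 0.5,0,0,30,0, 0.5,0,0,20,0, 0.5,0,0,0,0]'|sed -n '2,3p'; python3 go.py 393.5 66 79 87; python3 -c "
from h import *
shot('side','s20')
im=cv2.imread('pics/s20.png');cv2.imwrite('pics/s20z.png',cv2.resize(im[160:330,200:400],None,fx=3,fy=3,interpolation=2))"
```

```text
tool_pos: [399.6, 68.4, 139.1]
tcp_rot: [3.122, 0.005, 1.52]
yaw 87.1 turn 0.1 | shift before turn [-2.4 -7.1 59.9] | after turn [-2.4 -7.1 59.9]
t 45.4 tcp [399.6  68.4 139.1] rot [3.122 0.005 1.52 ] F [-0.   0.3 -0. ] w 45.6 q [-0.016  0.263  2.005 -0.007  0.854  0.039]
```

View pics/s20z.png

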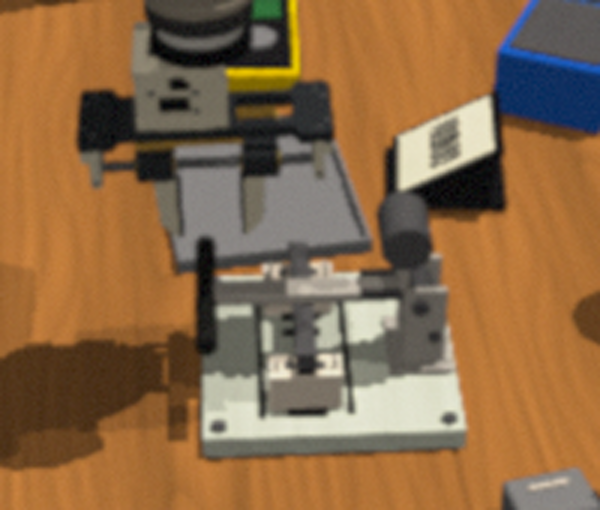

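```bash
python3 -m jog '[0.5,-2,-6,20,0, 0.5,0,0,20,0, 0.5,0,0,8,0, 0.5,0,0,0,0]'|sed -n '2,4p'; python3 go.py 393.5 66 79 87
```

```text
tool_pos: [400.5, 64.8, 95.7]
tcp_rot: [3.11, 0.005, 1.517]
contact_force: [-0.2, 0.3, 0.1]
yaw 86.9 turn -0.1 | shift before turn [ 0.9 -7.6 16.5] | after turn [ 0.9 -7.6 16.5]
t 45.85 tcp [400.5  64.8  95.7] rot [3.11  0.005 1.517] F [-0.2  0.3  0.1] w 45.8 q [-0.025  0.338  2.063 -0.008  0.708  0.035]
```

```bash
python3 -m jog '[0.5,1,-7,0,0, 0.5,0,0,8,0, 0.5,0,0,6,0, 0.5,0,0,0,0]'|sed -n '2,4p'; python3 go.py 393.5 66 79 87
```

```text
tool_pos: [395.6, 65.9, 83.3]
tcp_rot: [3.105, 0.004, 1.517]
contact_force: [0.6, -0.1, 0.4]
yaw 86.9 turn -0.1 | shift before turn [ 0.  -2.3  4.2] | after turn [ 0.  -2.3  4.2]
t 46.25 tcp [395.6  65.9  83.3] rot [3.105 0.004 1.517] F [ 0.6 -0.1  0.4] w 46.0 q [-0.023  0.355  2.092 -0.009  0.658  0.039]
```

```bash
python3 -m jog '[0.5,0,-2,4,0, 0.8,0,0,1,0, 1,0,0,0,0, 1,0,0,0,0, 1,0,0,0,0]'|sed -n '2,5p'; python3 -m jog '[1,0,0,0,0, 1,0,0,0,0]'|sed -n '2,5p'; python3 arc.py 0.1 0 -2.5
```

```text
tool_pos: [393.9, 66.0, 77.9]
tcp_rot: [3.105, 0.004, 1.517]
contact_force: [-0.8, 0.2, 0.6]
grip_width: 18.5
tool_pos: [393.5, 66.0, 77.9]
tcp_rot: [3.105, 0.004, 1.517]
contact_force: [1.0, -0.1, -2.1]
grip_width: 15.0
jig x,y -95.8 37.0 th -0.028 rad 165.9 F [ 1.  -0.1 -2.1] w 15.0 rot [3.105 0.004 1.517]
  th 0.07 dy(jig x) 1.2 dz tool -16.5
  th 0.17 dy(jig x) 2.0 dz tool -16.4
  th 0.27 dy(jig x) 3.6 dz tool -16.1
  th 0.37 dy(jig x) 5.2 dz tool -15.6
  th 0.47 dy(jig x) 6.8 dz tool -15.0
```

```bash
python3 -m jog '[1,0,1,-16,0, 1,0,2,-16,0, 1,0,3,-16,0, 1,0,5,-16,0]'|sed -n '3,5p'; python3 arc.py 0.1 0 -2.5
```

```text
tcp_rot: [3.1, 0.005, 1.516]
contact_force: [10.4, -0.8, -8.3]
grip_width: 14.8
jig x,y -83.8 37.0 th 0.374 rad 165.2 F [10.4 -0.8 -8.3] w 14.8 rot [3.1   0.005 1.516]
  th 0.47 dy(jig x) 7.0 dz tool -14.9
  th 0.57 dy(jig x) 8.3 dz tool -14.3
  th 0.67 dy(jig x) 9.6 dz tool -13.4
  th 0.77 dy(jig x) 10.9 dz tool -12.4
  th 0.87 dy(jig x) 12.1 dz tool -11.2
```

```bash
python3 -m jog '[1,0,7,-15,0, 1,0,8,-14,0, 1,0,10,-13,0, 1,0,11,-12,0]'|sed -n '3,5p'; python3 arc.py 0.1 0 -2.5
```

```text
tcp_rot: [3.098, 0.005, 1.516]
contact_force: [5.0, -0.6, -9.7]
grip_width: 15.0
jig x,y -48.4 37.0 th 0.781 rad 166.7 F [ 5.  -0.6 -9.7] w 15.0 rot [3.098 0.005 1.516]
  th 0.88 dy(jig x) 13.4 dz tool -9.9
  th 0.98 dy(jig x) 13.2 dz tool -9.9
  th 1.08 dy(jig x) 14.1 dz tool -8.5
  th 1.18 dy(jig x) 14.9 dz tool -7.0
  th 1.28 dy(jig x) 15.5 dz tool -5.5
```

```bash
python3 -m jog '[1,0,13,-10,0, 1,0,13,-10,0, 1,0,14,-8,0, 1,0,15,-7,0]'|sed -n '3,5p'; python3 arc.py 0.1 0 -2.5
```

```text
tcp_rot: [3.112, 0.005, 1.516]
contact_force: [-1.9, 0.4, -0.6]
grip_width: 15.1
jig x,y 1.4 36.9 th 1.153 rad 168.9 F [-1.9  0.4 -0.6] w 15.1 rot [3.112 0.005 1.516]
  th 1.25 dy(jig x) 17.0 dz tool -2.4
  th 1.35 dy(jig x) 15.9 dz tool -4.4
  th 1.45 dy(jig x) 16.3 dz tool -2.8
  th 1.55 dy(jig x) 16.5 dz tool -1.1
  th 1.65 dy(jig x) 16.5 dz tool 0.5
```

```bash
python3 -m jog '[1,0,17,-2,0, 1,0,16,-4,0, 1,0,16,-3,0, 1,0,16,-1,0]'|sed -n '3,5p'; python3 arc.py 0.1 0 -2.5
```

```text
tcp_rot: [3.116, 0.006, 1.516]
contact_force: [-1.8, -0.8, 1.0]
grip_width: 14.6
jig x,y 65.6 36.8 th 1.545 rad 169.6 F [-1.8 -0.8  1. ] w 14.6 rot [3.116 0.006 1.516]
  th 1.64 dy(jig x) 16.6 dz tool 5.0
  th 1.74 dy(jig x) 16.4 dz tool 2.0
  th 1.84 dy(jig x) 16.1 dz tool 3.7
  th 1.94 dy(jig x) 15.6 dz tool 5.3
  th 2.04 dy(jig x) 15.0 dz tool 6.8
```

```bash
python3 -m jog '[1,0,16,3,0, 1,0,16,2,0, 1,0,16,4,0, 1,0,13,5,0]'|sed -n '3,5p'; python3 arc.py 0.1 0 -2.5
```

```text
tcp_rot: [3.117, 0.006, 1.516]
contact_force: [-1.6, -0.6, -0.3]
grip_width: 15.0
jig x,y 129.0 36.5 th 1.928 rad 168.8 F [-1.6 -0.6 -0.3] w 15.0 rot [3.117 0.006 1.516]
  th 2.03 dy(jig x) 13.8 dz tool 10.1
  th 2.13 dy(jig x) 14.4 dz tool 8.0
  th 2.23 dy(jig x) 13.5 dz tool 9.4
  th 2.33 dy(jig x) 12.5 dz tool 10.7
  th 2.43 dy(jig x) 11.4 dz tool 11.9
```

```bash
python3 -m jog '[1,0,4,2,0, 0.7,0,0,0,0, 0.5,0,0,0,0, 0.5,0,0,0,0, 0.5,0,0,-15,0]'|sed -n '2,5p'; python3 -m jog '[0.5,0,0,-40,0, 0.5,0,0,-20,0, 0.5,0,-45,0,0, 0.5,0,-45,0,0, 0.5,0,-45,0,0]'|sed -n '2,5p'; python3 -m jog '[0.5,0,-45,0,0, 0.5,0,-45,0,0, 0.5,0,0,0,0]'|sed -n '1,5p'; python3 -c "
from h import *
shot('side','s21')
im=cv2.imread('pics/s21.png');cv2.imwrite('pics/s21z.png',cv2.resize(im[130:430,200:450],None,fx=2,fy=2,interpolation=2))
shot('top','t21')
im=cv2.imread('pics/t21.png');cv2.imwrite('pics/t21z.png',cv2.resize(im[130:300,270:540],None,fx=2.9,fy=2.9,interpolation=2))"
```

```text
tool_pos: [618.0, 53.6, 252.6]
tcp_rot: [3.13, 0.007, 1.517]
contact_force: [-0.1, -0.8, -0.3]
grip_width: 42.3
tool_pos: [484.9, 60.6, 310.9]
tcp_rot: [3.126, 0.006, 1.515]
contact_force: [0.6, -0.2, 0.3]
grip_width: 45.9
time: 50.25
tool_pos: [386.7, 66.2, 308.6]
tcp_rot: [3.127, 0.006, 1.515]
contact_force: [-0.0, 0.1, 0.1]
grip_width: 45.6
```

View pics/s21z.png

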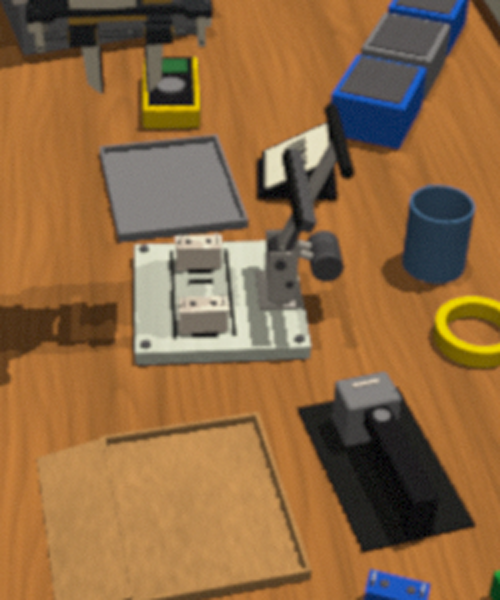

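View pics/t21z.png

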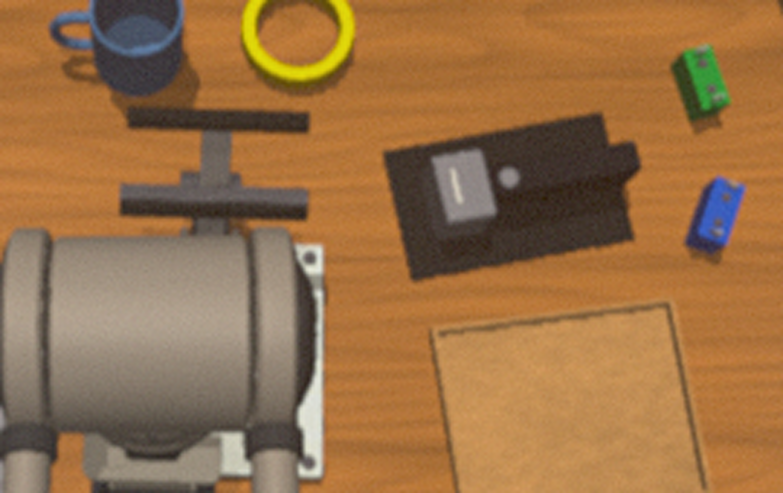

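```bash
python3 -m jog '[0.2,0,0,0,8.5, 0.2,0,0,0,8.5, 0.2,0,0,0,8.5, 0.2,0,0,0,8.5, 0.2,0,0,0,8.5]'|sed -n '2,3p'; python3 -m jog '[0.2,0,0,0,8.5, 0.2,0,0,0,8.5, 0.2,0,0,0,8.5, 0.2,0,0,0,8.5, 0.2,0,0,0,8.5]'|sed -n '2,3p'; python3 go.py 471 81.7 130 -3
```

```text
tool_pos: [399.1, 65.1, 310.0]
tcp_rot: [3.119, -0.013, 0.76]
tool_pos: [407.9, 64.1, 309.5]
tcp_rot: [3.134, -0.028, 0.01]
yaw 0.6 turn 3.6 | shift before turn [ 58.3 -18.4 181. ] | after turn [ 57. -22. 181.]
t 51.35 tcp [407.9  64.1 309.5] rot [ 3.134 -0.028  0.01 ] F [0.3 0.  0.3] w 73.4 q [-0.025  0.073  1.71  -0.007  1.331  1.537]
```

```bash
python3 -m jog '[0.2,0,0,0,4, 0.2,20,-8,40,0, 0.2,20,-8,40,0, 0.2,15,-4,40,0, 0.2,0,0,30,0]'|sed -n '2,3p'; python3 -m jog '[0.2,0,0,10,0, 0.2,0,0,0,0]'|sed -n '2,3p'; python3 go.py 471 81.7 54 -3
```

```text
tool_pos: [484.0, 78.8, 160.7]
tcp_rot: [3.137, -0.048, -0.07]
tool_pos: [485.5, 78.4, 144.3]
tcp_rot: [3.136, -0.039, -0.07]
yaw -4.0 turn -1.0 | shift before turn [-18.2  -2.7  89.7] | after turn [-18.2  -3.   89.7]
t 52.05 tcp [485.5  78.4 144.3] rot [ 3.136 -0.039 -0.07 ] F [-0.6 -0.1 -0.4] w 73.6 q [ 0.009  0.384  1.794 -0.011  0.924  1.657]
```

```bash
python3 -m jog '[0.2,-18,-3,20,-1, 0.2,0,0,30,0, 0.2,0,0,20,0, 0.2,0,0,0,0]'|sed -n '2,3p'; python3 go.py 471 81.7 54 -3
```

```text
tool_pos: [476.8, 81.9, 73.1]
tcp_rot: [3.136, -0.047, -0.053]
yaw -3.0 turn -0.0 | shift before turn [-6.7  0.4 18.8] | after turn [-6.7  0.4 18.8]
t 52.45 tcp [476.8  81.9  73.1] rot [ 3.136 -0.047 -0.053] F [-0.2 -0.   0.7] w 73.5 q [ 0.017  0.482  1.893 -0.013  0.72   1.651]
```

```bash
python3 -m jog '[0.2,-7,0,8,0, 0.2,0,0,8,0, 0.2,0,0,2,0, 0.2,0,0,0,0]'|sed -n '2,3p'; python3 go.py 471 81.7 54 -3
```

```text
tool_pos: [476.1, 81.9, 57.6]
tcp_rot: [3.137, -0.055, -0.054]
yaw -3.1 turn -0.1 | shift before turn [-5.3  0.5  3.3] | after turn [-5.3  0.5  3.3]
t 52.85 tcp [476.1  81.9  57.6] rot [ 3.137 -0.055 -0.054] F [-0.5 -0.5  0.2] w 73.6 q [ 0.017  0.506  1.913 -0.014  0.668  1.652]
```

```bash
python3 -m jog '[0.3,-5,0,3,0, 0.5,-1,0,1,0, 0.7,0,0,0,0, 1,0,0,0,0, 1,0,0,0,0]'|sed -n '2,5p'; python3 -m jog '[1,0,0,0,0, 1,0,0,0,0, 1,0,0,0,0]'|sed -n '2,5p'; python3 go.py 471 81.7 54 -3
```

```text
tool_pos: [471.5, 82.2, 54.7]
tcp_rot: [3.137, -0.059, -0.054]
contact_force: [-1.7, 0.2, -0.4]
grip_width: 38.0
tool_pos: [471.6, 82.2, 54.9]
tcp_rot: [3.137, -0.059, -0.054]
contact_force: [-0.2, 0.6, 0.1]
grip_width: 25.7
yaw -3.1 turn -0.1 | shift before turn [-0.7  0.6  0.8] | after turn [-0.7  0.6  0.8]
t 53.65 tcp [471.6  82.2  54.9] rot [ 3.137 -0.059 -0.054] F [-0.2  0.6  0.1] w 25.7 q [ 0.018  0.504  1.93  -0.015  0.649  1.654]
```

```bash
python3 -m jog '[1,0,0,-15,0, 1,0,0,-30,0, 1,0,0,-35,0, 1,0,0,-10,0, 1,0,0,0,-8]'|sed -n '2,4p'; python3 go.py 446.6 311 120 4.7
```

```text
tool_pos: [464.9, 82.9, 146.1]
tcp_rot: [3.129, -0.053, 0.088]
contact_force: [-0.5, 0.1, -1.0]
yaw 5.0 turn 0.3 | shift before turn [   0.4 -229.1   23.3] | after turn [  -0.9 -229.1   23.3]
t 54.15 tcp [464.9  82.9 146.1] rot [ 3.129 -0.053  0.088] F [-0.5  0.1 -1. ] w 25.6 q [ 0.02   0.344  1.854 -0.012  0.889  1.51 ]
```

```bash
python3 -m jog '[1,0,-46,2,0, 1,0,-46,2,0, 1,0,-46,2,0, 1,0,-46,2,0, 1,0,-30,2,0]'|sed -n '2,4p'; python3 -m jog '[1,0,-10,10,0, 1,0,0,10,0, 1,0,0,0,0]'|sed -n '2,4p'; python3 go.py 446.6 311 40 4.7
```

```text
tool_pos: [446.9, 298.2, 130.8]
tcp_rot: [3.127, -0.053, 0.084]
contact_force: [1.0, -0.4, -1.2]
tool_pos: [445.0, 310.3, 106.3]
tcp_rot: [3.125, -0.049, 0.09]
contact_force: [0.4, -0.6, -1.4]
yaw 5.2 turn 0.5 | shift before turn [-1.6 -1.6 66.3] | after turn [-1.6 -1.6 66.3]
t 54.95 tcp [445.  310.3 106.3] rot [ 3.125 -0.049  0.09 ] F [ 0.4 -0.6 -1.4] w 25.8 q [ 0.486  0.517  1.694 -0.044  0.892  1.994]
```

```bash
python3 -m jog '[1,-2,-1,20,0, 1,0,0,25,0, 1,0,0,10,0, 1,0,0,0,0]'|sed -n '2,4p'; python3 go.py 446.6 311 39 4.7
```

```text
tool_pos: [446.9, 304.5, 49.1]
tcp_rot: [3.124, -0.047, 0.084]
contact_force: [0.8, 0.1, -0.7]
yaw 4.8 turn 0.1 | shift before turn [-0.3 -6.7 10. ] | after turn [-0.3 -6.7 10. ]
t 55.35 tcp [446.9 304.5  49.1] rot [ 3.124 -0.047  0.084] F [ 0.8  0.1 -0.7] w 26.1 q [ 0.475  0.602  1.742 -0.05   0.762  1.998]
```

```bash
python3 -m jog '[1,0,0,5,0, 1,0,0,2,0, 1,0,0,0,0]'|sed -n '2,4p'; python3 -m jog '[1,0,0,2,0, 1,0,0,1,0]'|sed -n '2,4p'
```

```text
tool_pos: [448.8, 303.3, 43.5]
tcp_rot: [3.124, -0.05, 0.082]
contact_force: [0.8, -0.5, -1.4]
tool_pos: [449.7, 303.7, 41.6]
tcp_rot: [3.125, -0.052, 0.082]
contact_force: [-0.5, 0.3, -1.0]
```

```bash
python3 -m jog '[1,0,0,2,0, 1,0,0,1,0]'|sed -n '2,4p'; python3 -m jog '[1,0,0,2,0, 1,0,0,0,0]'|sed -n '2,4p'
```

```text
tool_pos: [449.9, 303.9, 39.0]
tcp_rot: [3.125, -0.053, 0.082]
contact_force: [-3.9, -2.0, 8.6]
tool_pos: [450.0, 304.0, 39.6]
tcp_rot: [3.126, -0.054, 0.083]
contact_force: [-0.0, -0.6, -1.8]
```

```bash
python3 -m jog '[1,0,0,1,0, 0.7,0,0,0,0, 0.5,0,0,0,0, 0.4,0,0,0,0, 0.4,0,0,0,0]'|sed -n '2,5p'; python3 -m jog '[0.4,0,0,-10,0, 0.4,0,0,-40,0, 0.4,0,0,-40,0, 0.4,0,0,-20,8, 0.3,0,0,0,0]'|sed -n '2,5p'; python3 go.py 464 -34.3 130 -3
```

```text
tool_pos: [450.3, 304.3, 38.3]
tcp_rot: [3.126, -0.054, 0.083]
contact_force: [-0.4, -0.0, -0.2]
grip_width: 47.1
tool_pos: [443.6, 305.4, 153.2]
tcp_rot: [3.133, -0.054, -0.061]
contact_force: [0.6, -0.4, 0.4]
grip_width: 59.7
yaw -3.5 turn -0.5 | shift before turn [ 39.6 337.6  28.4] | after turn [ 36.9 337.9  28.4]
t 57.25 tcp [443.6 305.4 153.2] rot [ 3.133 -0.054 -0.061] F [ 0.6 -0.4  0.4] w 59.7 q [ 0.48   0.448  1.657 -0.042  0.995  2.134]
```

```bash
python3 -m jog '[0.2,6,48,0,0, 0.2,6,48,0,0, 0.2,6,48,0,0, 0.2,6,48,0,0, 0.2,6,48,0,0]'|sed -n '2,3p'; python3 -m jog '[0.2,5,45,0,0, 0.2,3,25,0,0, 0.2,0,0,10,0, 0.2,0,0,0,0]'|sed -n '2,3p'; python3 go.py 464 -34.3 54 -3
```

```text
tool_pos: [460.1, 62.5, 155.4]
tcp_rot: [3.134, -0.056, -0.032]
tool_pos: [464.7, -15.8, 143.4]
tcp_rot: [3.134, -0.052, -0.029]
yaw -1.7 turn 1.3 | shift before turn [-4.9 17.8 89.4] | after turn [-4.5 17.9 89.4]
t 58.15 tcp [464.7 -15.8 143.4] rot [ 3.134 -0.052 -0.029] F [-1.3 -0.3 -0.6] w 73.6 q [-2.000e-01  3.360e-01  1.877e+00  1.000e-03  8.760e-01  1.400e+00]
```

```bash
python3 -c "
from h import *
shot('side','s22')
im=cv2.imread('pics/s22.png');cv2.imwrite('pics/s22z.png',cv2.resize(im[130:430,200:450],None,fx=2,fy=2,interpolation=2))
shot('top','t22')
im=cv2.imread('pics/t22.png');cv2.imwrite('pics/t22z.png',cv2.resize(im[180:320,180:440],None,fx=2.9,fy=2.9,interpolation=2))"
```

```text
(no output)
```

View pics/s22z.png

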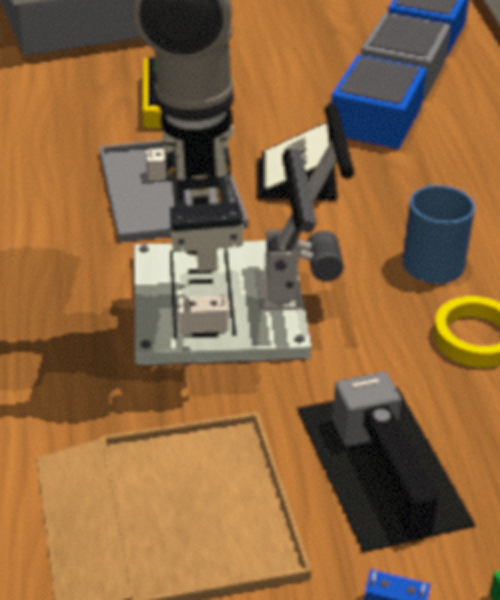

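View pics/t22z.png

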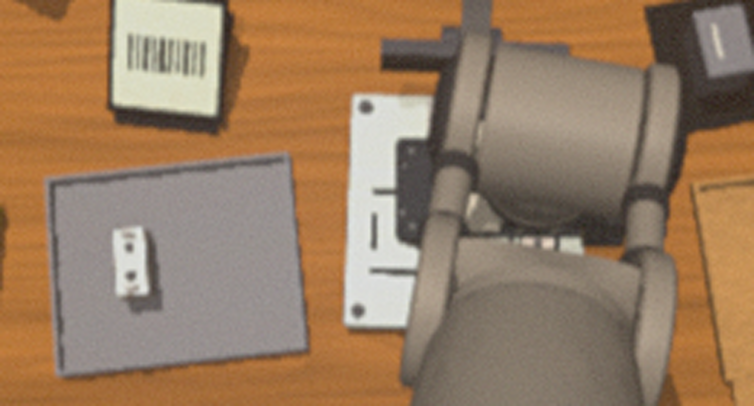

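```bash
python3 -m jog '[0.2,-4,18,15,1, 0.2,0,0,30,0, 0.2,0,0,20,0, 0.2,0,0,5,0, 0.2,0,0,0,0]'|sed -n '2,4p'; python3 go.py 464 -34.3 54 -3
```

```text
tool_pos: [466.0, -27.5, 73.6]
tcp_rot: [3.134, -0.057, -0.032]
contact_force: [0.1, 0.9, -0.0]
yaw -1.8 turn 1.2 | shift before turn [-2.9  6.7 19.5] | after turn [-2.8  6.8 19.5]
t 58.75 tcp [466.  -27.5  73.6] rot [ 3.134 -0.057 -0.032] F [ 0.1  0.9 -0. ] w 73.5 q [-0.226  0.454  1.948  0.006  0.682  1.372]
```

```bash
python3 -m jog '[0.2,-3,7,0,1, 0.2,0,0,8,0, 0.2,0,0,8,0, 0.2,0,0,0,0]'|sed -n '2,4p'; python3 go.py 464 -34.3 54 -3
```

```text
tool_pos: [465.0, -34.1, 58.9]
tcp_rot: [3.135, -0.062, -0.048]
contact_force: [0.5, 0.2, 0.8]
yaw -2.7 turn 0.3 | shift before turn [-1.3  0.2  4.8] | after turn [-1.3  0.2  4.8]
t 59.15 tcp [465.  -34.1  58.9] rot [ 3.135 -0.062 -0.048] F [0.5 0.2 0.8] w 73.5 q [-0.241  0.479  1.965  0.008  0.636  1.371]
```

```bash
python3 -m jog '[0.3,-1,0,5,0, 0.6,0,0,1,0, 1,0,0,0,0, 1,0,0,0,0, 1,0,0,0,0]'|sed -n '2,5p'; python3 -m jog '[1,0,0,0,0, 1,0,0,0,0, 1,0,0,0,0]'|sed -n '2,5p'
```

```text
tool_pos: [464.7, -34.4, 52.5]
tcp_rot: [3.134, -0.063, -0.048]
contact_force: [-0.2, -0.6, 0.6]
grip_width: 38.4
tool_pos: [464.7, -34.3, 52.7]
tcp_rot: [3.134, -0.063, -0.048]
contact_force: [-0.2, 0.1, -1.0]
grip_width: 25.8
```

```bash
python3 -m jog '[1,0,0,-15,0, 1,0,0,-30,0, 1,0,0,-35,0, 1,0,0,-10,0, 1,0,0,0,-8]'|sed -n '2,4p'; python3 go.py 455 228 120 4.7
```

```text
tool_pos: [457.9, -33.2, 144.9]
tcp_rot: [3.127, -0.058, 0.093]
contact_force: [-0.1, -0.1, -0.5]
yaw 5.3 turn 0.6 | shift before turn [  20.  -260.7   22.3] | after turn [  17.  -260.9   22.3]
t 60.45 tcp [457.9 -33.2 144.9] rot [ 3.127 -0.058  0.093] F [-0.1 -0.1 -0.5] w 25.9 q [-0.243  0.322  1.895  0.007  0.865  1.231]
```

```bash
python3 -m jog '[1,4,-46,0,0, 1,4,-46,0,0, 1,4,-46,0,0, 1,4,-46,0,0, 1,2,-46,0,0]'|sed -n '2,4p'; python3 -m jog '[1,0,-30,5,0, 1,0,0,10,0, 1,0,0,0,0]'|sed -n '2,4p'; python3 go.py 455 228 40 4.7
```

```text
tool_pos: [456.0, 198.9, 143.8]
tcp_rot: [3.124, -0.063, 0.088]
contact_force: [0.8, -0.3, -1.0]
tool_pos: [452.8, 235.0, 127.4]
tcp_rot: [3.125, -0.063, 0.096]
contact_force: [0.3, -0.4, -0.1]
yaw 5.5 turn 0.8 | shift before turn [-4.   5.8 87.4] | after turn [-3.9  5.9 87.4]
t 61.25 tcp [452.8 235.  127.4] rot [ 3.125 -0.063  0.096] F [ 0.3 -0.4 -0.1] w 25.8 q [ 0.347  0.431  1.776 -0.041  0.878  1.848]
```

```bash
python3 -m jog '[1,-3,5,20,0, 1,0,0,30,0, 1,0,0,20,0, 1,0,0,0,0]'|sed -n '2,4p'; python3 go.py 455 228 37 4.7
```

```text
tool_pos: [456.0, 224.9, 56.5]
tcp_rot: [3.125, -0.064, 0.092]
contact_force: [-0.5, -0.0, -0.6]
yaw 5.3 turn 0.6 | shift before turn [-2.  -3.5 19.3] | after turn [-2.  -3.5 19.3]
t 61.65 tcp [456.  224.9  56.5] rot [ 3.125 -0.064  0.092] F [-0.5 -0.  -0.6] w 26.4 q [ 0.326  0.54   1.846 -0.049  0.698  1.841]
```

```bash
python3 -m jog '[1,-1,-2,8,0, 1,0,0,5,0, 1,0,0,0,0]'|sed -n '2,4p'; python3 -m jog '[1,0,0,3,0, 1,0,0,2,0]'|sed -n '2,4p'
```

```text
tool_pos: [457.0, 225.1, 44.5]
tcp_rot: [3.125, -0.066, 0.089]
contact_force: [-0.1, 0.1, -0.6]
tool_pos: [458.2, 225.3, 40.5]
tcp_rot: [3.126, -0.069, 0.089]
contact_force: [-0.5, 0.6, -0.6]
```

```bash
python3 -m jog '[1,0,0,2,0, 1,0,0,1,0]'|sed -n '2,4p'
```

```text
tool_pos: [458.7, 225.5, 37.7]
tcp_rot: [3.126, -0.07, 0.089]
contact_force: [-0.1, -0.5, -1.0]
```

```bash
python3 -m jog '[1,0,0,2,0, 1,0,0,1,0]'|sed -n '2,4p'; python3 -m jog '[0.8,0,0,0,0, 0.6,0,0,0,0, 0.4,0,0,0,0, 0.4,0,0,0,0]'|sed -n '2,5p'; python3 -m jog '[0.4,0,0,-10,0, 0.4,0,0,-40,0, 0.4,0,0,-40,0, 0.4,0,0,-40,0, 0.3,0,40,-30,0]'|sed -n '2,5p';  python3 -m jog '[0.3,-10,48,0,0, 0.3,-10,48,0,0, 0.3,-10,48,0,0, 0.3,-10,48,0,0, 0.3,-10,48,0,0]'|sed -n '2,5p'; python3 -m jog '[0.3,0,30,0,0, 0.3,0,0,0,0]'|sed -n '2,5p'
python3 -c "
from h import *
st()
shot('side','s23');shot('top','t23')
im=cv2.imread('pics/t23.png');cv2.imwrite('pics/t23z.png',cv2.resize(im[120:320,180:520],None,fx=2.3,fy=2.3,interpolation=2))"
```

```text
tool_pos: [459.1, 225.6, 36.6]
tcp_rot: [3.126, -0.071, 0.089]
contact_force: [-5.0, -2.2, 15.8]
tool_pos: [459.5, 225.9, 37.2]
tcp_rot: [3.126, -0.072, 0.09]
contact_force: [-0.4, -1.4, 0.7]
grip_width: 45.2
tool_pos: [448.8, 189.6, 199.9]
tcp_rot: [3.125, -0.063, 0.094]
contact_force: [1.6, -0.7, -0.6]
grip_width: 59.4
tool_pos: [423.7, -58.0, 209.9]
tcp_rot: [3.124, -0.082, 0.103]
contact_force: [0.7, 0.5, 0.3]
grip_width: 63.8
tool_pos: [425.9, -93.7, 212.2]
tcp_rot: [3.121, -0.084, 0.097]
contact_force: [-0.7, 0.7, -0.6]
grip_width: 64.2
t 64.15 tcp [425.9 -93.7 212.2] rot [ 3.121 -0.084  0.097] F [-0.7  0.7 -0.6] w 64.2 q [-0.408  0.176  1.876  0.027  1.006  1.053]
```

View pics/s23.png

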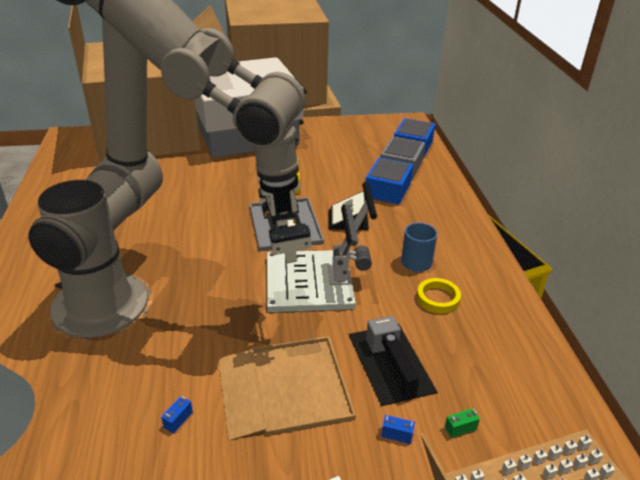

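View pics/t23z.png

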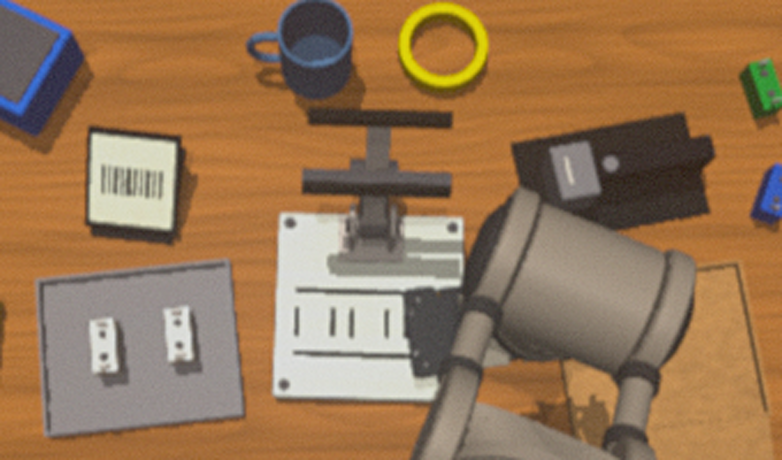

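```bash
python3 - <<'E'
from meas import *
st(); shot('top','t24'); shot('side','s24')
im=cv2.imread('pics/t24.png');a=cv2.imread('pics/top0.png');hsv=cv2.cvtColor(im,cv2.COLOR_BGR2HSV);D=np.load('pics/t24.npy');W=cloud('top',D)
rects(((hsv[:,:,1]<60)&(hsv[:,:,2]>190)).astype(np.uint8)*255,'top',38,(200,240,285,310))
hz=((W[:,:,2]>48)&(W[:,:,2]<90)&(D>0)).astype(np.uint8)*255
rects(hz,'top',60,(395,160,500,225))
W0=cloud('top',np.load('pics/top0.npy'))
for nm,(u0,v0,u1,v1) in dict(mug=(280,110,340,168),tape=(345,115,400,166),meter=(100,235,190,290)).items():
    d=np.abs(a[v0:v1,u0:u1].astype(int)-im[v0:v1,u0:u1]).mean(); print(nm,'mean diff',d.round(2))
for (u,v) in [(225,270),(257,265)]: print(np.median(W[v-2:v+3,u-2:u+3].reshape(-1,3),0).round(1))
print('handle top',np.median(W[170:174,330:340].reshape(-1,3),0).round(1))
E
```

```text
t 64.25 tcp [425.4 -90.9 211.7] rot [ 3.123 -0.083  0.099] F [-0.   0.9 -0.1] w 64.3 q [-0.403  0.176  1.878  0.028  1.006  1.056]
top px [224.5 270.3] ctr [449.1 304.7] size [54.2 24.6] ang 5.0
top px [256.9 263.2] ctr [459.4 226.4] size [54.5 24.6] ang 5.6
top px [451.6 190. ] ctr [ 628.8 -258.6] size [ 63.2 176. ] ang 9.3
mug mean diff 3.14
tape mean diff 2.88
meter mean diff 3.07
[447.5 303.   39.8]
[457.9 225.9  39.5]
handle top [615.8  38.8 240.5]
```

```bash
python3 -c "
from plant import close_job
print(close_job())"
```

```text
the job is handed in; nothing more can be done
None
```

The job is handed in at 64 s of the 210 s, and every step was done in the order asked. No verdict came back.

- **Blocks:** Only two white blocks were in the carton. I stood them in nests 0 and 2 and closed the clamp over them. After the scan I swung the clamp fully back and stood both upright in the tray. The last pictures show them flat at (449, 305) and (459, 226), with tops about 39 mm up as expected.
- **Clamp:** The gripper position put the closed angle at about -0.03 rad, and it stayed shut after release. At the end the handle was back at its starting height (top 240 mm).
- **Scan:** The tool can only point down, so I tilted the scanner in the fingers by pressing its head on the end of the closed clamp handle. I then held it over the bar code for about 3.5 s without visible movement. Measured window position: 75 to 81 mm off (two estimates), under 1 mm sideways, tilt about 34° against the ticket's 30°.
- **Scanner on the mat:** It lies flat on its feet, aligned with the mat. It sits about 6 mm off the mat's middle, with the heel roughly 3 mm inside the edge. I saw no sign that it had been knocked.
- **Other items:** The mug, tape and meter look the same as in the first pictures. The gripper was clear of everything at hand-in.

Two readings disagreed along the way:
- **First scanner tilt:** the first press read 28° on a poor fit, then about 22° on a better one, so I pressed again.
- **Tool lean:** the tool picked up a lean of up to 5° while carrying. The blocks changed tilt by only about 1° in the fingers and still settled flat.

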